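# Clamp and record a batch of plug gauges

### The arm

A 6-joint arm with a two-finger parallel gripper is mounted at the origin on the work surface. World frame = base frame: x ahead of the robot, y to its left, z up, the work surface at z = 0. Lengths are in m, angles in rad, forces in N, time in s.
With the tool pointing down it reaches from about 0.25 to 0.8 m from the base axis. Payload 8.5 kg.
Tool frame: the origin (TCP) lies on the centre line of the jaws, within the pads' length; the fingertips stand robot.tips_ahead ahead of it and the grasp point (between the pads) is the TCP (robot.tips_ahead is the distance from the TCP to the fingertips, in m); z points along the fingers, y is the direction in which the jaws open and shut (so a half turn about z gives the same grasp; the last joint's range is limited). The gripper opens to 85 mm and grips with 20 to 120 N. Pads are 22 mm wide; open, the fingers measure 114 mm over their backs; the gripper's body (76 mm by 85 mm) begins 54 mm behind the grasp point. The pads swing forward as they close: fully open they stand 13 mm farther back than shut.
Start: joints at [-1.292, 0.238, -0.013, 1.319, 0, 1.571], TCP at [0.144, -0.505, 0.25] pointing down, gripper open.
Joint ranges: [-2.66, 2.66], [-1.03, 1.9], [-1.14, 1.46], [-1.82, 2.27], [-1.45, 1.34], [-3.14, 3.14]. Speed limits (rad/s): [2.22, 2.22, 2.79, 3.14, 3.14, 3.14].

### API

Orientations are given as a rotation vector (axis times angle).
In Python, from station import robot, grab_frame, workorder gives the robot as it stands. The module is installed in compiled form; this text tells all that it offers.
- The arm moves only by the shell command python3 -m jog 'ROWS' [FORCE]. ROWS is JSON, a list of rows, each a list of 7 numbers: the shift along the tool's x, y, z as a fraction of full scale, then the turn, a rotation vector about the tool's x, y, z as a fraction of full scale, then the closure, from 0 (fully open) to 1 (shut). In form: [[dx, dy, dz, wx, wy, wz, grip], ...]. A call has 1 to 12 rows; each row shifts and turns the commanded pose from where the row before left it, along the tool's axes as they then stand; what a row does not reach is not made up. Full scale, the value 1, is 0.25 m for a shift and 360 degrees for a turn. A row lasts 1/12 s, in which the tool goes at most 41.7 mm and 7.16 degrees, less where a joint would pass 70% of its speed; a pose out of reach is approached as far as the arm can. A call with a number of a shift or a turn outside -1 to 1 is refused whole. A call with a gripper value outside its range is refused whole. The fingers move at their own pace and stop on an object; FORCE is the grip in N (left out, the last holds). Time passes only in rows, so rows that do not move let the fingers close. It gives the time, the measured TCP pose, the force and the opening at its end, in the units of the state.
- robot.read_state(): the state, without advancing time (a new reading comes with each control period).
- grab_frame(name): name is "side" or "top"; returns a dict with "img" (384x512x3 uint8, red, green, blue), "mtx" (3x3 intrinsics, pixels), "eye" and "attitude" of the camera in the world. Camera axes: x right, y down, z forward; pixel columns grow to the right and rows downward; lengths in m; the calibration is good to about 2 mm. A picture is of the moment at which its call begins. There is no depth.
- workorder.job_done(): hands the job in, once; it reports no verdict.
The state is a dict: "t": time; "joint_pos": joint angles; "joint_velocities": joint speeds; "effort": joint torques, N m; "ee_pos": TCP position; "eef_rot": TCP orientation; "force": force on the tool from outside, world axes, zero at the start; "ft_torque": the same for the moment, N m; "finger_gap": opening from 0.0 (shut) to 1.0 (fully open).
Only numpy, scipy, OpenCV 4.12 (cv2) and the standard library are available. Lean on these libraries where they do the work, as an engineer would, in place of code of your own. Each camera call takes 0.05 s, during which the arm holds its last target.

### The job

Lay every plug gauge that lies on the bench in the nest, one to a cradle and centred across it, swing the toggle clamp over by its grip until the bar is down on the gauges, then press the recorder's plunger right down to its stop and let it spring up. Then swing the clamp back fully open and lay all the gauges down flat in the wooden tray. Leave everything else on the bench where it is.

Things in the scene. Friction and masses are not known exactly. Their poses are not given: they have to be found in the camera images.
- gauge1: loose plug gauge, 125 mm long, 0.25 kg: octagonal aluminium handle 90 mm long and 30 mm across flats, with a thinner round steel plug (25 mm diameter) on each end, 22 mm long at +x and 13 mm long at -x. Origin on the axis at the middle of the handle; its x axis runs along the gauge; lies on a flat, origin 15 mm up. May be absent (None).
- gauge2: loose plug gauge, 125 mm long, 0.25 kg: octagonal aluminium handle 90 mm long and 30 mm across flats, with a thinner round steel plug (21 mm diameter) on each end, 22 mm long at +x and 13 mm long at -x. Origin on the axis at the middle of the handle; its x axis runs along the gauge; lies on a flat, origin 15 mm up. May be absent (None).
- gauge3: loose plug gauge, 125 mm long, 0.25 kg: octagonal aluminium handle 90 mm long and 30 mm across flats, with a thinner round steel plug (18 mm diameter) on each end, 22 mm long at +x and 13 mm long at -x. Origin on the axis at the middle of the handle; its x axis runs along the gauge; lies on a flat, origin 15 mm up. May be absent (None).
- nest: fixed nest: base plate 200 (x) by 225 mm (y -178 to +48), 14 thick; two aluminium bars across it at y = -30 and +30 (14 thick), each with notches 36 wide at x = -60, 0, 60, floor at 45, walls to 57. A notch pair is a cradle: a gauge lies in it along y, its handle across both bars. Origin on the bench under the middle cradle; z up; the clamp hinge is on the -y side
- cradle0 (a point): where the origin of a gauge lies when seated centrally in the cradle at x = -60 mm of the nest, 60 mm above the bench
- cradle1 (a point): where the origin of a gauge lies when seated centrally in the cradle at x = 0 mm of the nest, 60 mm above the bench
- cradle2 (a point): where the origin of a gauge lies when seated centrally in the cradle at x = 60 mm of the nest, 60 mm above the bench
- clamp (a joint): toggle clamp angle, rad, about the nest's x axis: about 0 when the bar rests level on seated gauges (-0.06 with nothing under it), grows as the arm swings up and over; 1.9 fully open, leaning back 19 degrees past upright. Its weight carries it over centre (about 1.4): below that it drops shut, above it falls open
- clamp_hinge (a point): point on the clamp's hinge axis, 85 mm above the bench at the nest's (0, -125) mm; axis along the nest's x
- clamp_grip (a point): centre of the clamp's steel barrel grip, a cylinder 32 mm in diameter and 34 mm long (nest x), on a 12 mm post on the middle of the bar. Shut: 155 mm above the bench, 95 mm from the hinge towards the cradles (nest +y), 70 above it. The bar (158 long in x, 18 by 20 mm) crosses the gauges 30 mm to the hinge side of their middles, its top 60 mm below the grip's centre
- recorder: fixed grey recorder box 64 by 60 by 55 mm with a steel collar to 66 mm and a black mushroom plunger (38 mm diameter) on top; origin under its centre on the bench
- plunger (a joint): travel of the plunger, m: 0 when up, 0.014 at its stop; springs back up by itself; about 10 N holds it at the stop
- plunger_top (a point): centre of the plunger head's top face, 92 mm above the bench when up, 78 mm at the stop
- tray: fixed open wooden tray 240 mm (x) by 175 mm (y), walls 22 mm high and 6 mm thick, floor 6 mm thick; origin under its centre on the bench
- ring_big: bystander: steel ring gauge 104 mm diameter, 26 mm high
- ring_small: bystander: ring gauge 52 mm diameter, 14 mm high
- plug_upright: bystander: round steel gauge standing upright, 36 mm diameter foot, 120 mm high
- carton: bystander: cardboard box 80 by 100 by 50 mm
- cleaner: bystander: white bottle 60 mm diameter, 150 mm high
Mind the look-alikes: they are no part of the job. Leave any green look-alike of the gauge3 alone.

How it is judged:
By the outcome, as a careful person would: the job done as asked, in the order asked, and still so for the second after the job is handed in, with the robot touching nothing.
Of gauge1, gauge2, gauge3 only 2 to 3 are there at a start; the rules pass over those that are not, and their reading is None.
At some moment in a run one of gauge1, gauge2, gauge3 may be knocked a few centimetres aside while the robot is not near it.
It also fails if it takes over 210 s, if anything falls off the work surface, if the arm or the gripper's body presses on something with over 40 N, if the wrist force passes 120 N, or if a joint passes its speed limit or range.

## Working session

There is one attempt and no reset: what is moved stays moved. The work goes in short steps, Python scripts to look and compute and a shell command to move; the robot and the scene stay as the last step left them, time stands still between calls to the robot, and variables do not carry over. Pictures are saved under pics/ and viewed, and the job is handed in when it is done.

```bash
ls; mkdir -p pics
cat > h.py <<'E'
import numpy as np,cv2
from station import robot,grab_frame,workorder
from scipy.spatial.transform import Rotation as R
def save(name,out):
    f=grab_frame(name); cv2.imwrite('pics/'+out,f['img'][:,:,::-1]); return f
E
python3 - <<'E'
from h import *
for n in('side','top'):
    f=save(n,n+'0.png'); print(n,f['mtx'],f['eye'],f['attitude'])
print(robot.read_state(),robot.tips_ahead)
E
```

```text
pics
side [[423.05334485   0.         254.92590469]
 [  0.         423.05334485 194.9322983 ]
 [  0.           0.           1.        ]] [0.20210437 1.0701163  0.98727819] [-0.4476258   2.70334222 -1.25326375]
top [[410.20831921   0.         259.50830587]
 [  0.         410.20831921 188.68705763]
 [  0.           0.           1.        ]] [0.34636717 0.11731458 1.3085866 ] [-2.14968077  2.15857907 -0.14833553]
{'t': 0.1, 'joint_pos': array([-1.29198724e+00,  2.38721991e-01, -1.41546279e-02,  1.31920315e+00,
       -5.16895357e-05,  1.57082430e+00]), 'joint_velocities': array([ 0.00170837, -0.0022989 ,  0.00143252,  0.00045277,  0.00114794,
        0.00073982]), 'effort': array([-2.02303716e-03, -5.39720678e+01,  3.46998346e+01,  1.34737574e-02,
       -2.98681459e-05,  4.97959689e-06]), 'ee_pos': array([ 0.14437699, -0.50440071,  0.24974723]), 'eef_rot': array([-3.10987032e+00, -4.36316113e-01,  3.60422830e-04]), 'force': array([-0.05751767,  0.20693179, -0.27601282]), 'ft_torque': array([-0.03121922, -0.01105486,  0.04922693]), 'finger_gap': 1.001733674931796} 0.019
```

View pics/side0.png

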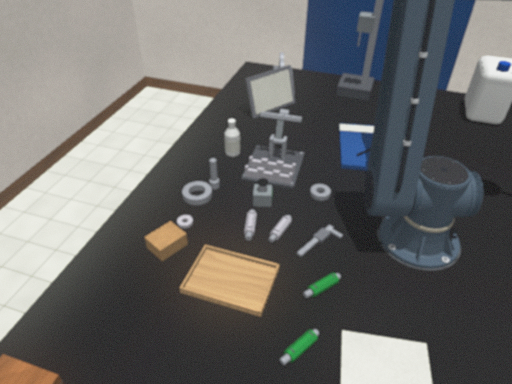

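View pics/top0.png

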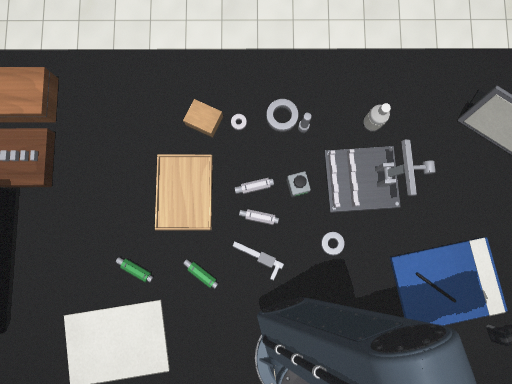

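The top view shows two grey gauge-like objects at (255,186) and (259,216). The possible confusions are the green look-alikes at (134,270) and (200,274), the caliper-like tool at (258,255) and the upright plug at (305,122). Next I'll set up ray casting and take crops.

```bash
cat >> h.py <<'E'
def proj(f,P):
    Rm=R.from_rotvec(f['attitude']).as_matrix(); p=(np.atleast_2d(P)-f['eye'])@Rm; q=p@f['mtx'].T; return q[:,:2]/q[:,2:]
def ray(f,uv):
    uv=np.atleast_2d(uv).astype(float); d=np.c_[uv,np.ones(len(uv))]@np.linalg.inv(f['mtx']).T@R.from_rotvec(f['attitude']).as_matrix().T; return d
def onz(f,uv,z):
    d=ray(f,uv); return f['eye']+d*((z-f['eye'][2])/d[:,2])[:,None]
def tri(f1,u1,f2,u2):
    A=np.zeros((3,3));b=np.zeros(3)
    for f,u in((f1,u1),(f2,u2)):
        d=ray(f,u)[0];d/=np.linalg.norm(d);M=np.eye(3)-np.outer(d,d);A+=M;b+=M@f['eye']
    return np.linalg.solve(A,b)
def crop(f,c,w,h,s,out):
    x,y=int(c[0]-w/2),int(c[1]-h/2); x=max(x,0);y=max(y,0)
    im=f['img'][y:y+h,x:x+w,::-1]; im=cv2.resize(im,None,fx=s,fy=s,interpolation=cv2.INTER_CUBIC); cv2.imwrite('pics/'+out,im); print(out,'x0,y0',x,y,'scale',s)
E
python3 - <<'E'
from h import *
t=grab_frame('top');s=grab_frame('side')
print(proj(t,[[0,0,0],[0.14437,-.5044,.25]]),proj(s,[[0,0,0],[0.14437,-.5044,.25]]))
crop(t,(275,200),110,80,7,'tc1.png'); crop(t,(375,180),130,100,6,'tc2.png')
crop(s,(270,190),130,130,6,'sc1.png')
hsv=cv2.cvtColor(t['img'],cv2.COLOR_RGB2HSV)
m=((hsv[:,:,2]>120)&(hsv[:,:,1]<60)).astype(np.uint8)
n,l,st,c=cv2.connectedComponentsWithStats(m)
for i in range(1,n):
    if 60<st[i,4]<1500: 
        r=cv2.minAreaRect(np.argwhere(l==i)[:,::-1].astype(np.float32)); print(c[i],st[i],r,onz(t,c[i],.015))
E
```

```text
[[296.87969365 358.19358352]
 [507.13121448 324.27174573]] [[417.41035354 238.64360967]
 [400.16371888  92.4471015 ]]
tc1.png x0,y0 220 160 scale 7
tc2.png x0,y0 310 130 scale 6
sc1.png x0,y0 205 125 scale 6
[282.03501946 113.9922179 ] [267  99  31  31 514] ((282.0, 114.0), (30.0, 30.0), 90.0) [[0.76571487 0.03721344 0.015     ]]
[379.93030303 113.93636364] [369 103  22  24 330] ((379.5, 114.00000762939453), (19.070281982421875, 24.16665267944336), 9.462322235107422) [[ 0.76488665 -0.28251907  0.015     ]]
[238.29761905 121.23809524] [231 114  16  16 168] ((238.50001525878906, 121.0), (14.849241256713867, 14.849241256713867), 45.0) [[0.74178872 0.17980968 0.015     ]]
[414.46332046 166.60617761] [402 140  33  55 518] ((419.367431640625, 165.4212188720703), (55.059696197509766, 29.030757904052734), 80.90972137451172) [[ 0.58971073 -0.38587219  0.015     ]]
[353.76797386 177.33660131] [349 149  11  58 306] ((353.85150146484375, 177.51486206054688), (57.712158203125, 6.169230937957764), 84.2894058227539) [[ 0.55557251 -0.18967823  0.015     ]]
[334.67810026 181.7994723 ] [327 150  18  6
[... 1089 characters left out ...]
82861328125, 276.0890197753906), (78.50948333740234, 16.401185989379883), 74.32048034667969) [[ 0.24398643 -0.59136167  0.015     ]]
[261.22850679 257.86877828] [233 241  51  39 442] ((256.1622009277344, 256.4729919433594), (54.055152893066406, 19.41335678100586), 35.53767776489258) [[0.3029312  0.10737747 0.015     ]]
[263.24390244 365.48780488] [255 341  21  43 410] ((262.7931213378906, 363.9827880859375), (44.38119125366211, 16.3411922454834), 68.19859313964844) [[-0.01645864  0.10289193  0.015     ]]
[425.21550095 370.75614367] [412 357  27  27 529] ((425.2480163574219, 371.3640441894531), (27.45891761779785, 23.433996200561523), 79.69515228271484) [[-0.03420441 -0.38409329  0.015     ]]
```

View pics/tc1.png

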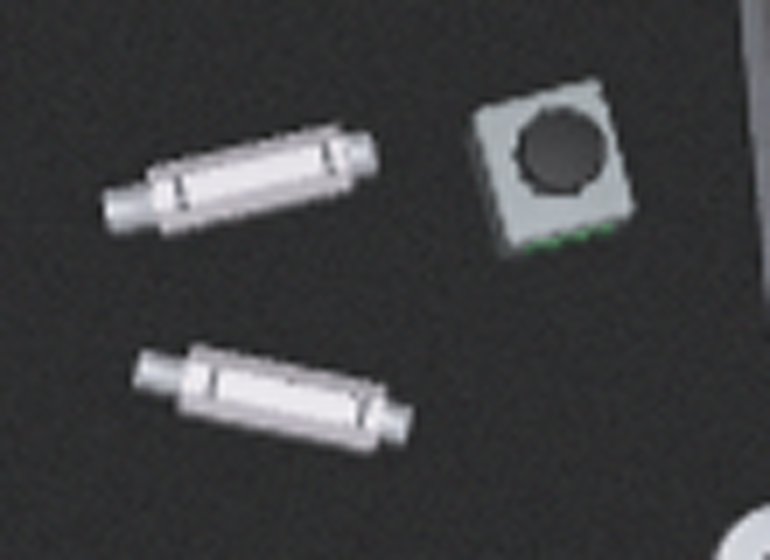

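View pics/tc2.png

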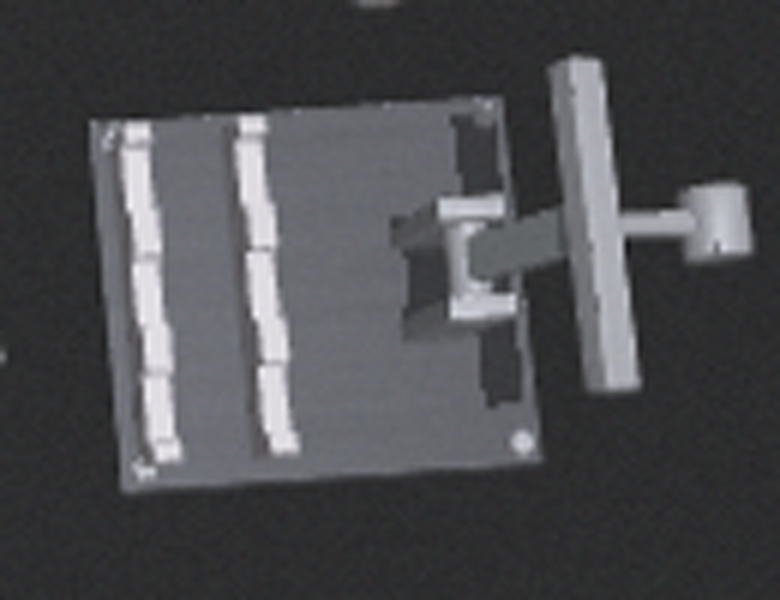

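View pics/sc1.png

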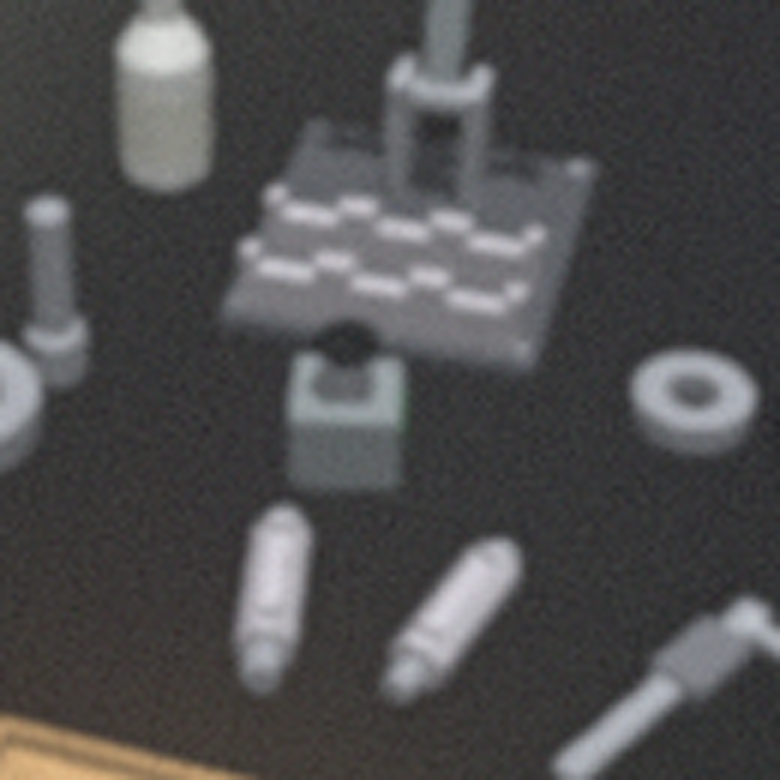

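The crops confirm it. The two aluminium gauges lie with their long plugs to the left in the top view, and the nest hinge is on the image-right side (-y). Next I'll measure poses.

```bash
cat >> h.py <<'E'
def gauges(f,z=.015,thr=120,verbose=True):
    hsv=cv2.cvtColor(f['img'],cv2.COLOR_RGB2HSV)
    k=4
    v=cv2.resize(hsv[:,:,2],None,fx=k,fy=k,interpolation=cv2.INTER_CUBIC); s=cv2.resize(hsv[:,:,1],None,fx=k,fy=k)
    m=((v>thr)&(s<60)).astype(np.uint8)
    n,l,st,c=cv2.connectedComponentsWithStats(m); out=[]
    for i in range(1,n):
        if 200*16<st[i,4]<700*16:
            P=np.argwhere(l==i)[:,::-1].astype(float); W=onz(f,(P+.5)/k-.5,z)[:,:2]
            mu=W.mean(0); u=np.linalg.svd((W-mu).T@(W-mu))[0][:,0]
            if u[1]<0:u=-u
            n_=np.array([-u[1],u[0]])
            a=(W-mu)@u;b=(W-mu)@n_
            L=[a.min(),a.max(),b.min(),b.max()]
            if .10<L[1]-L[0]<.15 and L[3]-L[2]<.045:
                # plug lengths: width profile
                bins=np.arange(a.min(),a.max(),.002); w=np.array([np.ptp(b[(a>=x)&(a<x+.002)]) if ((a>=x)&(a<x+.002)).any() else 0 for x in bins])
                wide=bins[w>.027]; h0,h1=wide[0],wide[-1]+.002
                c1=mu+u*(h0+h1)/2; long=1 if L[1]-h1>h0-L[0] else -1
                c2=mu+u*((L[0]+L[1])/2-long*.0045)
                bc=(L[2]+L[3])/2
                d=dict(ctr_handle=c1+n_*bc,ctr_ends=c2+n_*bc,yaw=np.degrees(np.arctan2(u[1],u[0])),long=long,len=L[1]-L[0],wid=L[3]-L[2],handle=h1-h0,plugs=(h0-L[0],L[1]-h1),pw=(np.median(w[1:4]),np.median(w[-4:-1])))
                out.append(d)
                if verbose: print({k:np.round(v,4) for k,v in d.items()})
    return out
E
python3 - <<'E'
from h import *
t=grab_frame('top');s=grab_frame('side')
gauges(t)
C=np.array([[92,122],[500,97],[542,462],[125,492]]); C=(C+.5)/6-.5+[310,130]
W=onz(t,C,.012); print(W.round(4)); 
A=W[:,:2]
# nest local corners: left-top=(+100,+48), right-top=(100,-178), right-bot(-100,-178), left-bot(-100,48)
Lc=np.array([[.1,.048],[.1,-.178],[-.1,-.178],[-.1,.048]])
a=A.mean(0);l=Lc.mean(0);H=(Lc-l).T@(A-a);th=np.arctan2(H[0,1]-H[1,0],H[0,0]+H[1,1])
Rm=np.array([[np.cos(th),-np.sin(th)],[np.sin(th),np.cos(th)]]);o=a-Rm@l
print('nest',o,np.degrees(th), (Lc@Rm.T+o-A).round(4))
pts=[[-.06,0,.06],[0,0,.06],[.06,0,.06],[0,-.222,.152],[0,-.125,.085]]
print(proj(t,[np.r_[o+Rm@np.array(p[:2]),p[2]] for p in pts]).round(1)); print(proj(s,[np.r_[o+Rm@np.array(p[:2]),p[2]] for p in pts]).round(1))
E
```

```text
{'ctr_handle': array([0.5316, 0.1261]), 'ctr_ends': array([0.5317, 0.1256]), 'yaw': np.float64(103.1892), 'long': np.int64(1), 'len': np.float64(0.1261), 'wid': np.float64(0.0319), 'handle': np.float64(0.09), 'plugs': array([0.014 , 0.0221]), 'pw': array([0.0182, 0.0181])}
{'ctr_handle': array([0.4321, 0.1118]), 'ctr_ends': array([0.432 , 0.1111]), 'yaw': np.float64(77.8489), 'long': np.int64(1), 'len': np.float64(0.1256), 'wid': np.float64(0.0312), 'handle': np.float64(0.09), 'plugs': array([0.014 , 0.0216]), 'pw': array([0.0155, 0.0155])}
[[ 0.6462 -0.1002  0.012 ]
 [ 0.6592 -0.3209  0.012 ]
 [ 0.4615 -0.3337  0.012 ]
 [ 0.4465 -0.1125  0.012 ]]
nest [ 0.54921717 -0.1519704 ] 3.623026257929592 [[-0.0002  0.0025]
 [ 0.0011 -0.0024]
 [-0.0008 -0.0022]
 [-0.0001  0.0021]]
[[346.9 196.4]
 [345.  177.1]
 [343.2 158. ]
 [428.7 166.8]
 [387.8 173. ]]
[[285.1 166.7]
 [269.2 164.2]
 [253.6 161.6]
 [283.  113.3]
 [276.9 140.6]]
```

Run:
```python
from h import *
t=grab_frame('top')
crop(t,(344,180),44,70,10,'bars.png')
```

```text
bars.png x0,y0 322 145 scale 10
```

View pics/bars.png

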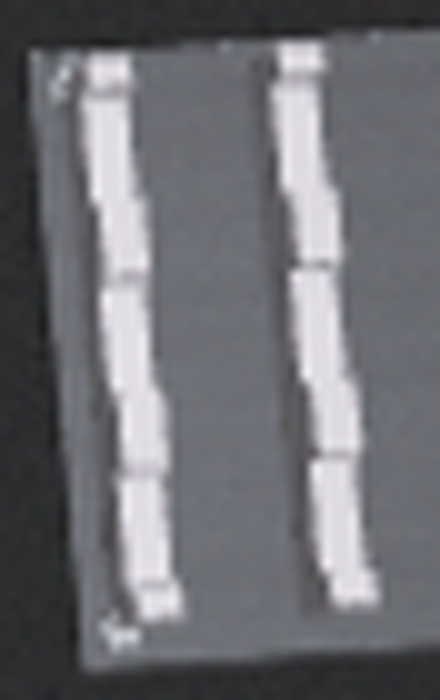

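Run:
```python
from h import *
t=grab_frame('top')
px=np.array([[110,80],[128.5,272],[145.5,463],[127,197],[142.5,390],[159,585],[302.5,72],[321.5,260],[339,450],[318,187],[337,378],[356,575]])
Lc=np.array([[.078,.03],[.018,.03],[-.042,.03],[.042,.03],[-.018,.03],[-.078,.03]]);Lc=np.r_[Lc,Lc-[0,.06]]
A=onz(t,(px+.5)/10-.5+[322,145],.057)[:,:2]
a=A.mean(0);l=Lc.mean(0);H=(Lc-l).T@(A-a);th=np.arctan2(H[0,1]-H[1,0],H[0,0]+H[1,1])
Rm=np.array([[np.cos(th),-np.sin(th)],[np.sin(th),np.cos(th)]]);o=a-Rm@l
print('nest',o,np.degrees(th), (Lc@Rm.T+o-A).round(4))
for p in ([-.06,0],[0,0],[.06,0],[0,-.222],[0,-.03]): print(p,(o+Rm@np.array(p)).round(4))
# recorder plunger head in both views, dark blob
s=grab_frame('side')
crop(t,(299,183),40,40,12,'rec_t.png');crop(s,(263,190),50,50,12,'rec_s.png');crop(t,(414,166),50,40,12,'grip_t.png');crop(s,(283,112),60,50,12,'grip_s.png')
```

```text
nest [ 0.54983783 -0.15187474] 3.4895897965333766 [[-0.0014 -0.0009]
 [-0.0006 -0.0006]
 [-0.0008 -0.0007]
 [-0.0002  0.0011]
 [ 0.0005  0.0005]
 [ 0.001   0.0002]
 [-0.0001 -0.0007]
 [-0.0005 -0.0005]
 [-0.0009 -0.0008]
 [ 0.0005  0.0007]
 [ 0.0006  0.0008]
 [ 0.0018  0.0008]]
[-0.06, 0] [ 0.4899 -0.1555]
[0, 0] [ 0.5498 -0.1519]
[0.06, 0] [ 0.6097 -0.1482]
[0, -0.222] [ 0.5634 -0.3735]
[0, -0.03] [ 0.5517 -0.1818]
rec_t.png x0,y0 279 163 scale 12
rec_s.png x0,y0 238 165 scale 12
grip_t.png x0,y0 389 146 scale 12
grip_s.png x0,y0 253 87 scale 12
```

View pics/rec_t.png

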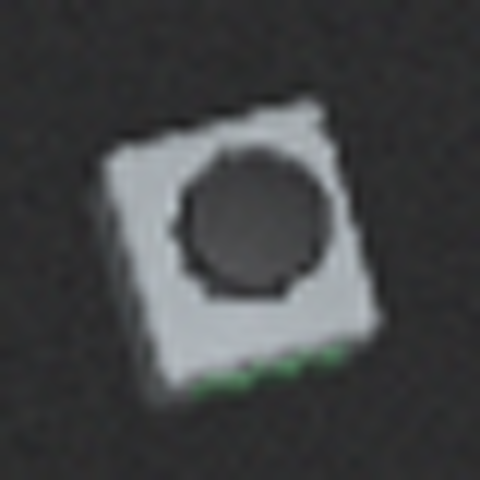

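View pics/rec_s.png

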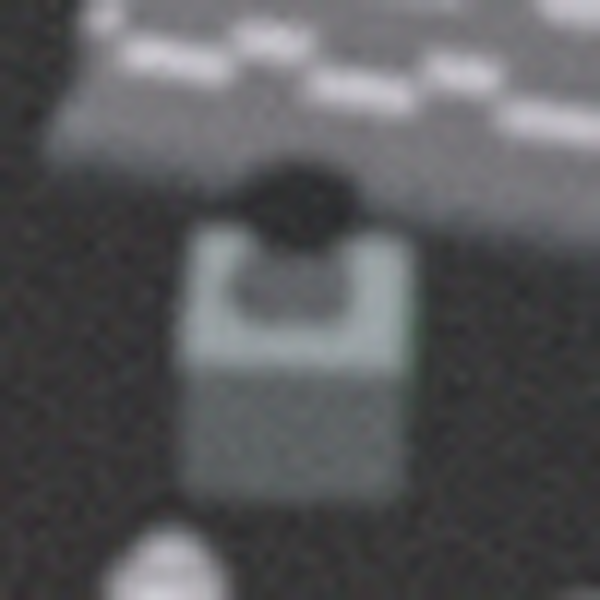

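View pics/grip_t.png

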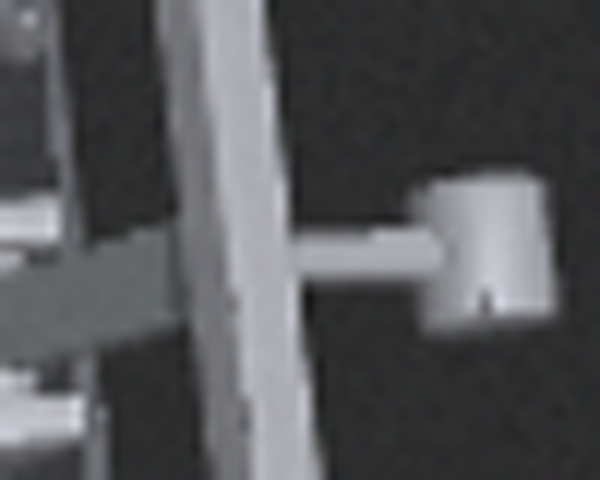

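View pics/grip_s.png

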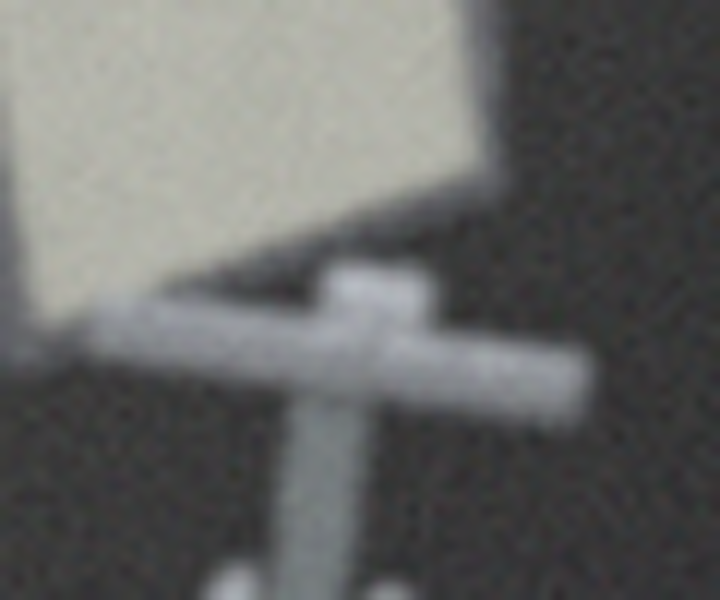

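Run:
```python
from h import *
t=grab_frame('top');s=grab_frame('side')
pt=(np.array([253,222])+.5)/12-.5+[279,163]; ps=(np.array([300,203])+.5)/12-.5+[238,165]
print('plunger onz',onz(t,pt,.09),'tri',tri(t,pt,s,ps))
gt=(np.array([485,252])+.5)/12-.5+[389,146]; print('grip',onz(t,gt,.152+.008))
hsv=cv2.cvtColor(t['img'],cv2.COLOR_RGB2HSV)
m=((hsv[:,:,0]>8)&(hsv[:,:,0]<28)&(hsv[:,:,1]>60)&(hsv[:,:,2]>80)).astype(np.uint8)
m[:,:150]=0
n,l,st,c=cv2.connectedComponentsWithStats(m);i=1+np.argmax(st[1:,4]);print(st[i])
r=cv2.minAreaRect(np.argwhere(l==i)[:,::-1].astype(np.float32));b=cv2.boxPoints(r);print(onz(t,b,.022).round(4));print(onz(t,[r[0]],.022))
```

```text
plunger onz [[ 0.5327805 -0.0085917  0.09     ]] tri [ 0.5312953  -0.00875879  0.09072362]
grip [[ 0.56246866 -0.3708524   0.16      ]]
[ 155  154   58   77 4258]
[[0.6324 0.4455 0.022 ]
 [0.6318 0.2633 0.022 ]
 [0.3897 0.2607 0.022 ]
 [0.3904 0.4384 0.022 ]]
[[0.50956739 0.35196632 0.022     ]]
```

```bash
cat > go.py <<'E'
import sys
from h import *
NO=np.array([.5496,-.152]);NY=3.5
def nest(x,y):
    a=np.radians(NY);return NO+np.array([[np.cos(a),-np.sin(a)],[np.sin(a),np.cos(a)]])@np.array([x,y])/1000
def plan(xyz,yaw):
    "yaw: deg of tool x axis line (mod 180)"
    s=robot.read_state();M=R.from_rotvec(s['eef_rot']).as_matrix()
    x=M[:,0];cy=np.degrees(np.arctan2(x[1],x[0]));d=(yaw-cy+90)%180-90
    # tool with z exactly down and wanted yaw
    a=np.radians(cy+d);T=np.c_[[np.cos(a),np.sin(a),0],[np.sin(a),-np.cos(a),0],[0,0,-1]]
    rv=R.from_matrix(M.T@T).as_rotvec(degrees=True)
    sh=T.T@(np.array(xyz)-s['ee_pos'])
    print('t',round(s['t'],2),'pos',s['ee_pos'].round(4),'yaw',cy.round(2),'F',s['force'].round(1),'gap',round(s['finger_gap'],3),'j6',s['joint_pos'][5].round(2))
    print('turn/360',(rv/360).round(4),'-> rows at .018:',(abs(rv[2])/360/.018).round(2),'; then shift/.25 (in turned frame)',(sh/.25).round(4))
if __name__=='__main__':
    a=sys.argv
    if a[1]=='n': p=nest(float(a[2]),float(a[3]));plan([*p,float(a[4])],NY+90)
    else: plan([float(a[1]),float(a[2]),float(a[3])],float(a[4]))
E
python3 go.py .5316 .1258 .15 103.2
```

```text
t 0.55 pos [ 0.1445 -0.5047  0.2503] yaw 15.97 F [ 0.5  0.2 -0.4] gap 1.001 j6 1.57
turn/360 [-0.     -0.     -0.2423] -> rows at .018: 13.46 ; then shift/.25 (in turned frame) [2.1017 2.0835 0.4011]
```

```bash
python3 -m jog '[[0,0,0,0,0,-0.0186,0],[0,0,0,0,0,-0.0186,0],[0,0,0,0,0,-0.0186,0],[0,0,0,0,0,-0.0186,0],[0,0,0,0,0,-0.0186,0],[0,0,0,0,0,-0.0186,0],[0,0,0,0,0,-0.0186,0],[0,0,0,0,0,-0.0186,0],[0,0,0,0,0,-0.0186,0],[0,0,0,0,0,-0.0186,0],[0,0,0,0,0,-0.0186,0],[0,0,0,0,0,-0.0186,0]]'; python3 go.py .5316 .1258 .15 103.2
```

```text
t: 1.55
ee_pos: [0.1445, -0.5047, 0.2503]
eef_rot: [-2.089, -2.347, -0.0]
force: [-0.7, 1.2, -0.1]
finger_gap: 1.004
t 1.55 pos [ 0.1445 -0.5047  0.2503] yaw 96.66 F [-0.7  1.2 -0.1] gap 1.004 j6 0.16
turn/360 [-0.     -0.     -0.0182] -> rows at .018: 1.01 ; then shift/.25 (in turned frame) [2.1017 2.0835 0.4011]
```

```bash
python3 -m jog '[[0.08,0.08,0,0,0,-0.018,0],[0.1,0.1,0,0,0,0,0],[0.1,0.1,0,0,0,0,0],[0.1,0.1,0,0,0,0,0],[0.1,0.1,0,0,0,0,0],[0.1,0.1,0,0,0,0,0],[0.1,0.1,0,0,0,0,0],[0.1,0.1,0,0,0,0,0],[0.1,0.1,0,0,0,0,0],[0.1,0.1,0,0,0,0,0],[0.1,0.1,0,0,0,0,0],[0.1,0.1,0,0,0,0,0]]'; python3 go.py .5316 .1258 .15 103.2
```

```text
t: 2.55
ee_pos: [0.3699, -0.1519, 0.2506]
eef_rot: [1.96, 2.455, 0.0]
force: [0.4, -2.2, 0.1]
finger_gap: 1.003
t 2.55 pos [ 0.3699 -0.1519  0.2506] yaw 102.8 F [ 0.4 -2.2  0.1] gap 1.003 j6 0.96
turn/360 [ 0.0001  0.0001 -0.0011] -> rows at .018: 0.06 ; then shift/.25 (in turned frame) [0.9337 0.8832 0.4024]
```

```bash
python3 -m jog '[[0.1,0.095,0,0,0,-0.0011,0],[0.1,0.095,0,0,0,0,0],[0.1,0.095,0,0,0,0,0],[0.1,0.095,0,0,0,0,0],[0.1,0.095,0,0,0,0,0],[0.1,0.095,0,0,0,0,0],[0.1,0.095,0,0,0,0,0],[0.1,0.095,0.05,0,0,0,0],[0.1,0.095,0.08,0,0,0,0],[0.033,0.03,0.08,0,0,0,0],[0,0,0.08,0,0,0,0],[0,0,0.05,0,0,0,0]]'
python3 - <<'E'
from h import *
t=save('top','top1.png');save('side','side1.png')
E
python3 go.py .5316 .1258 .15 103.2
```

```text
t: 3.55
ee_pos: [0.5312, 0.125, 0.163]
eef_rot: [-1.948, -2.463, 0.003]
force: [0.3, -0.9, 0.0]
finger_gap: 0.998
t 3.65 pos [0.5304 0.124  0.1631] yaw 103.24 F [ 0.1 -0.2  0.1] gap 1.0 j6 1.57
turn/360 [-0.0007 -0.      0.0001] -> rows at .018: 0.01 ; then shift/.25 (in turned frame) [0.0057 0.0065 0.0523]
```

View pics/top1.png

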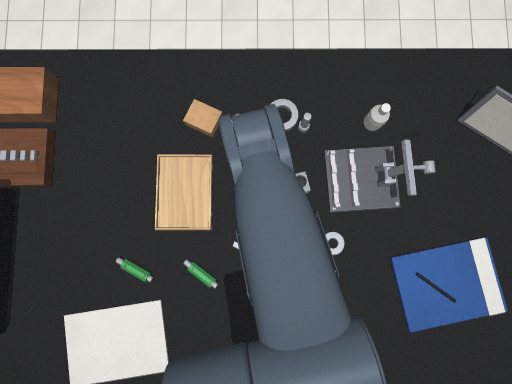

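View pics/side1.png

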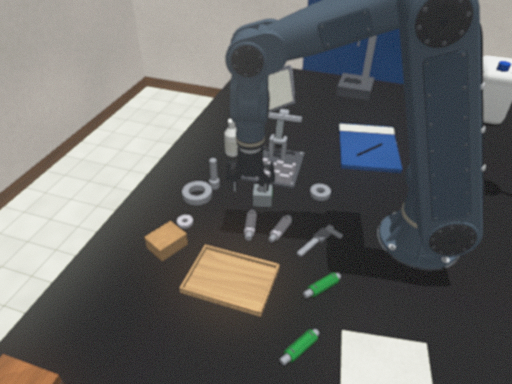

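```bash
python3 -m jog '[[0.0057,0.0065,0.08,0.0,0,0,0],[0,0,0.1,-0.0007,0,0,0],[0,0,0.1,0,0,0,0],[0,0,0.1,0,0,0,0],[0,0,0.08,0,0,0,0],[0,0,0.06,0,0,0,0],[0,0,0.03,0,0,0,0],[0,0,0,0,0,0,0],[0,0,0,0,0,0,0]]' 40; python3 go.py .5316 .1258 .022 103.2
python3 - <<'E'
from h import *
s=grab_frame('side');crop(s,(255,205),80,70,9,'pick1.png')
E
```

```text
t: 4.4
ee_pos: [0.5339, 0.1259, 0.0287]
eef_rot: [1.95, 2.459, 0.006]
force: [0.0, 0.1, 0.9]
finger_gap: 1.003
t 4.4 pos [0.5339 0.1259 0.0287] yaw 103.19 F [0.  0.1 0.9] gap 1.003 j6 1.57
turn/360 [ 0.0008 -0.     -0.    ] -> rows at .018: 0.0 ; then shift/.25 (in turned frame) [ 0.0018 -0.009   0.0268]
pick1.png x0,y0 215 170 scale 9
```

View pics/pick1.png

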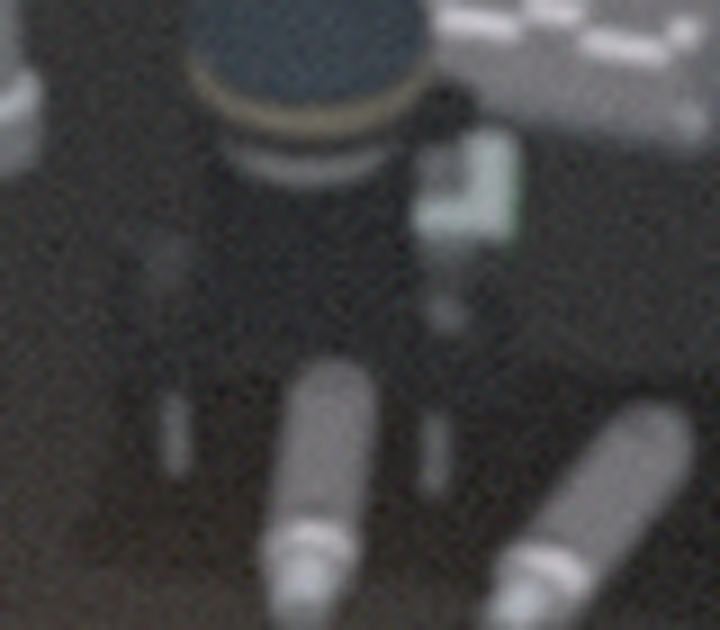

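The open jaws straddle the far gauge, with the finger at crop (175,435) on one side and (435,455) on the other. I'll make the small correction, close and lift.

```bash
python3 -m jog '[[0.0018,-0.009,0.026,0.0008,0,0,0],[0,0,0,0,0,0,0],[0,0,0,0,0,0,1],[0,0,0,0,0,0,1],[0,0,0,0,0,0,1],[0,0,0,0,0,0,1],[0,0,0,0,0,0,1],[0,0,0,0,0,0,1]]' 50; python3 go.py .5316 .1258 .022 103.2
```

```text
t: 5.12
ee_pos: [0.5311, 0.1258, 0.0216]
eef_rot: [-1.951, -2.462, 0.0]
force: [-1.9, -0.5, 4.3]
finger_gap: 0.341
t 5.12 pos [0.5311 0.1258 0.0216] yaw 103.21 F [-1.9 -0.5  4.3] gap 0.341 j6 1.57
turn/360 [-0.0001 -0.      0.    ] -> rows at .018: 0.0 ; then shift/.25 (in turned frame) [-0.0006  0.002  -0.0015]
```

```bash
python3 -m jog '[[0,0,-0.03,0,0,0,1],[0,0,-0.08,0,0,0,1],[0,0,-0.12,0,0,0,1],[0,0,-0.12,0,0,0,1],[0,0,-0.12,0,0,0,1],[0,0,-0.12,0,0,0,1],[0,0,-0.1,0,0,0,1],[0,0,-0.05,0,0,0,1],[0,0,0,0,0,0,1]]'; python3 go.py n 60 0 .2
```

```text
t: 5.87
ee_pos: [0.5325, 0.1261, 0.2098]
eef_rot: [1.95, 2.46, 0.006]
force: [0.6, -0.6, -2.2]
finger_gap: 0.338
t 5.87 pos [0.5325 0.1261 0.2098] yaw 103.2 F [ 0.6 -0.6 -2.2] gap 0.338 j6 1.57
turn/360 [ 0.0007 -0.0001  0.0269] -> rows at .018: 1.5 ; then shift/.25 (in turned frame) [-1.1146  0.2404  0.0391]
```

```bash
python3 -m jog '[[0,0,0,0.0007,0,0.0135,1],[0,0,0,0,0,0.0134,1],[-0.08,0.024,0,0,0,0,1],[-0.12,0.024,0,0,0,0,1],[-0.12,0.024,0,0,0,0,1],[-0.12,0.024,0,0,0,0,1],[-0.12,0.024,0,0,0,0,1],[-0.12,0.024,0,0,0,0,1],[-0.12,0.024,0,0,0,0,1],[-0.12,0.024,0,0,0,0,1],[-0.12,0.024,0,0,0,0,1],[-0.07,0.024,0,0,0,0,1]]'; python3 -m jog '[[0,0,0,0,0,0,1],[0,0,0,0,0,0,1]]'; python3 go.py n 60 0 .1
```

```text
t: 6.87
ee_pos: [0.6077, -0.1503, 0.2046]
eef_rot: [-2.151, -2.284, 0.009]
force: [0.5, 0.4, -1.6]
finger_gap: 0.339
t: 7.03
ee_pos: [0.6075, -0.1483, 0.2044]
eef_rot: [-2.151, -2.283, 0.008]
force: [0.2, 0.0, -2.9]
finger_gap: 0.341
t 7.03 pos [ 0.6075 -0.1483  0.2044] yaw 93.41 F [ 0.2  0.  -2.9] gap 0.341 j6 1.27
turn/360 [-0.0012 -0.0001 -0.0003] -> rows at .018: 0.01 ; then shift/.25 (in turned frame) [-0.0007  0.0078  0.4178]
```

```bash
python3 -m jog '[[0,0.0078,0.04,-0.0012,0,0,1],[0,0,0.1,0,0,0,1],[0,0,0.1,0,0,0,1],[0,0,0.1,0,0,0,1],[0,0,0.05,0,0,0,1],[0,0,0.028,0,0,0,1],[0,0,0,0,0,0,1],[0,0,0,0,0,0,1]]';python3 go.py n 60 0 .067
python3 - <<'E'
from h import *
s=grab_frame('side');crop(s,(265,160),90,70,8,'pl1s.png')
t=grab_frame('top');crop(t,(345,165),80,70,8,'pl1t.png')
E
```

```text
t: 7.7
ee_pos: [0.6102, -0.1467, 0.1019]
eef_rot: [2.15, 2.288, 0.002]
force: [-0.1, -0.4, -0.8]
finger_gap: 0.34
t 7.7 pos [ 0.6102 -0.1467  0.1019] yaw 93.56 F [-0.1 -0.4 -0.8] gap 0.34 j6 1.27
turn/360 [0.0004 0.0001 0.0002] -> rows at .018: 0.01 ; then shift/.25 (in turned frame) [-0.0063 -0.0032  0.1395]
pl1s.png x0,y0 220 125 scale 8
pl1t.png x0,y0 305 130 scale 8
```

View pics/pl1s.png

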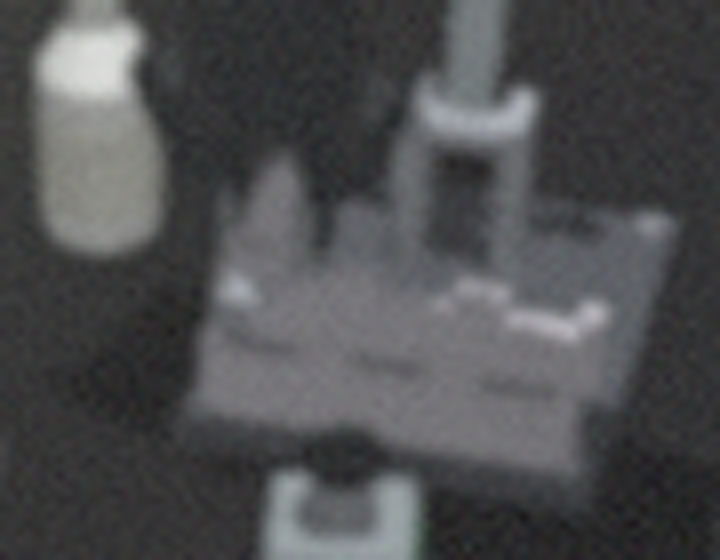

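View pics/pl1t.png

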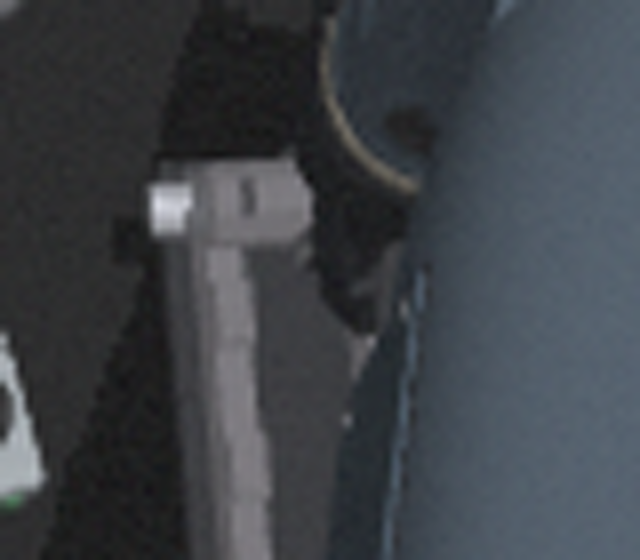

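Run:
```python
from h import *
from go import nest
t=grab_frame('top')
for p in ([152,209],[194,206]):
    print(onz(t,(np.array(p)+.5)/8-.5+[305,130],.095))
print(nest(60,67),nest(60,45),nest(60,0))
```

```text
[[ 0.60917285 -0.08172735  0.095     ]]
[[ 0.61027117 -0.09762064  0.095     ]]
[ 0.60539784 -0.08146206] [ 0.6067409  -0.10342102] [ 0.60948809 -0.14833709]
```

```bash
python3 -m jog '[[-0.004,-0.009,0.04,0.0004,0,0,1],[0,0,0.04,0,0,0,1],[0,0,0.02,0,0,0,1],[0,0,0.02,0,0,0,1],[0,0,0.01,0,0,0,1],[0,0,0,0,0,0,1],[0,0,0,0,0,0,1]]';python3 go.py n 60 0 .067
python3 - <<'E'
from h import *
t=grab_frame('top');crop(t,(345,165),80,70,8,'pl2t.png')
E
```

```text
t: 8.43
ee_pos: [0.6081, -0.1486, 0.069]
eef_rot: [2.152, 2.288, -0.001]
force: [0.7, -0.3, -2.2]
finger_gap: 0.342
t 8.43 pos [ 0.6081 -0.1486  0.069 ] yaw 93.52 F [ 0.7 -0.3 -2.2] gap 0.342 j6 1.27
turn/360 [-0.      0.0001  0.    ] -> rows at .018: 0.0 ; then shift/.25 (in turned frame) [0.0007 0.0057 0.008 ]
pl2t.png x0,y0 305 130 scale 8
```

View pics/pl2t.png

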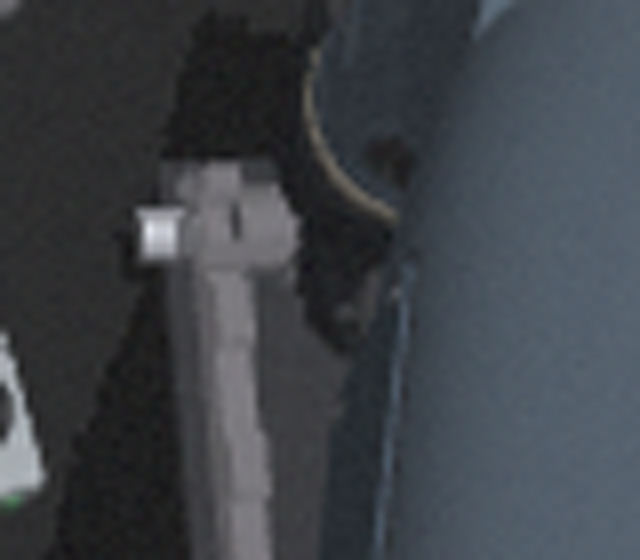

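The gauge is in the notch with no contact force. I'll feel for both walls.

```bash
python3 -m jog '[[0,0.004,0,0,0,0,1],[0,0.004,0,0,0,0,1],[0,0,0,0,0,0,1]]'; python3 -m jog '[[0,0.004,0,0,0,0,1],[0,0,0,0,0,0,1]]';python3 -m jog '[[0,0.004,0,0,0,0,1],[0,0,0,0,0,0,1]]'
```

```text
t: 8.73
ee_pos: [0.6101, -0.1485, 0.0694]
eef_rot: [2.152, 2.288, -0.001]
force: [-0.9, 0.1, -2.3]
finger_gap: 0.335
t: 8.9
ee_pos: [0.6103, -0.1485, 0.0691]
eef_rot: [-2.152, -2.288, 0.003]
force: [-4.6, -1.2, 0.8]
finger_gap: 0.339
t: 9.07
ee_pos: [0.6104, -0.1484, 0.069]
eef_rot: [-2.151, -2.287, 0.004]
force: [-8.4, -2.7, 2.2]
finger_gap: 0.342
```

```bash
python3 -m jog '[[0,-0.008,0,0,0,0,1],[0,-0.012,0,0,0,0,1],[0,0,0,0,0,0,1]]'; python3 -m jog '[[0,-0.008,0,0,0,0,1],[0,0,0,0,0,0,1]]';python3 -m jog '[[0,-0.004,0,0,0,0,1],[0,0,0,0,0,0,1]]';python3 -m jog '[[0,-0.004,0,0,0,0,1],[0,0,0,0,0,0,1]]'
```

```text
t: 9.32
ee_pos: [0.607, -0.1487, 0.0693]
eef_rot: [2.152, 2.288, -0.0]
force: [0.7, 0.1, -2.5]
finger_gap: 0.34
t: 9.48
ee_pos: [0.605, -0.1488, 0.0692]
eef_rot: [2.152, 2.288, -0.0]
force: [-0.7, 0.1, -2.6]
finger_gap: 0.343
t: 9.65
ee_pos: [0.6041, -0.1488, 0.0692]
eef_rot: [2.152, 2.288, -0.0]
force: [0.2, 0.4, -1.5]
finger_gap: 0.338
t: 9.82
ee_pos: [0.604, -0.1488, 0.0694]
eef_rot: [2.151, 2.288, 0.001]
force: [2.9, 0.4, -3.6]
finger_gap: 0.339
```

```bash
python3 -m jog '[[0,0.016,0,0,0,0,1],[0,0,0,0,0,0,1]]'; python3 -m jog '[[0,0,0.008,0,0,0,1],[0,0,0.004,0,0,0,1],[0,0,0,0,0,0,1]]'
```

```text
t: 9.98
ee_pos: [0.6075, -0.1486, 0.0692]
eef_rot: [2.152, 2.288, -0.001]
force: [-0.2, 0.4, -1.6]
finger_gap: 0.338
t: 10.23
ee_pos: [0.6071, -0.1486, 0.0667]
eef_rot: [2.152, 2.288, -0.0]
force: [-1.4, 0.8, 3.1]
finger_gap: 0.338
```

```bash
python3 -m jog '[[0,0,0,0,0,0,0.4],[0,0,0,0,0,0,0.4],[0,0,0,0,0,0,0.4],[0,0,0,0,0,0,0.4],[0,0,-0.05,0,0,0,0.4],[0,0,-0.12,0,0,0,0.4],[0,0,-0.12,0,0,0,0.2],[0,0,-0.12,0,0,0,0],[0,0,-0.12,0,0,0,0],[0,0,-0.1,0,0,0,0]]';  python3 go.py .432 .1115 .2 77.85
```

```text
t: 11.07
ee_pos: [0.6072, -0.1486, 0.2259]
eef_rot: [2.151, 2.287, 0.0]
force: [-0.1, 0.0, 0.5]
finger_gap: 1.0
t 11.07 pos [ 0.6072 -0.1486  0.2259] yaw 93.52 F [-0.1  0.   0.5] gap 1.0 j6 1.27
turn/360 [0.0002 0.0001 0.0435] -> rows at .018: 2.42 ; then shift/.25 (in turned frame) [ 0.8695 -0.9039  0.1038]
```

```bash
python3 -m jog '[[0,0,0,0,0,0.0145,0],[0,0,0,0,0,0.0145,0],[0,0,0,0,0,0.0145,0],[0.1,-0.104,0,0,0,0,0],[0.1,-0.104,0,0,0,0,0],[0.1,-0.104,0,0,0,0,0]]'
python3 - <<'E'
from h import *
t=save('top','top2.png');gauges(t)
s=grab_frame('side');crop(s,(265,180),100,100,6,'s2.png')
E
python3 go.py .432 .1115 .2 77.85
```

```text
t: 11.57
ee_pos: [0.5457, -0.0583, 0.223]
eef_rot: [-2.445, -1.972, 0.001]
force: [1.1, 0.8, 0.9]
finger_gap: 0.999
{'ctr_handle': array([0.4321, 0.1118]), 'ctr_ends': array([0.432 , 0.1111]), 'yaw': np.float64(77.8473), 'long': np.int64(1), 'len': np.float64(0.1256), 'wid': np.float64(0.0312), 'handle': np.float64(0.09), 'plugs': array([0.014 , 0.0216]), 'pw': array([0.0155, 0.0155])}
t 11.62 pos [ 0.5417 -0.0538  0.2236] yaw 77.92 F [-3.   3.7 -0.7] gap 1.002 j6 1.68
turn/360 [-0.0006 -0.0002  0.0002] -> rows at .018: 0.01 ; then shift/.25 (in turned frame) [ 0.5541 -0.5682  0.0942]Traceback (most recent call last):
  File "<stdin>", line 2, in <module>
  File "h.py", line 37, in gauges
    wide=bins[w>.027]; h0,h1=wide[0],wide[-1]+.002
                             ~~~~^^^
IndexError: index 0 is out of bounds for axis 0 with size 0
```

View pics/top2.png

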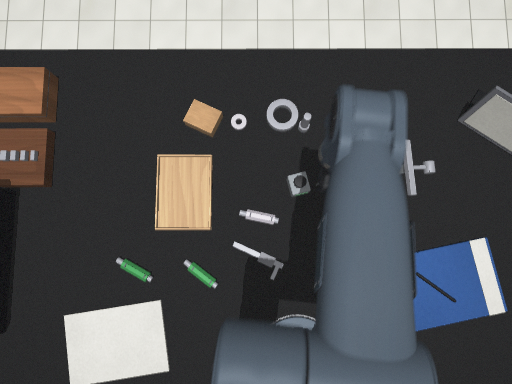

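```bash
sed -i 's/wide=bins\[w>.027\];/wide=bins[w>.027]\n                if len(wide)==0: continue\n                /' h.py; python3 -m jog '[[0.1,-0.104,0,-0.0006,0,0,0],[0.1,-0.104,0,0,0,0,0],[0.1,-0.104,0,0,0,0,0],[0.1,-0.104,0,0,0,0,0],[0.1,-0.104,0,0,0,0,0],[0.054,-0.05,0.04,0,0,0,0],[0,0,0.1,0,0,0,0],[0,0,0.12,0,0,0,0],[0,0,0.12,0,0,0,0],[0,0,0.12,0,0,0,0],[0,0,0.08,0,0,0,0],[0,0,0,0,0,0,0]]'
python3 - <<'E'
from h import *
s=grab_frame('side');crop(s,(275,205),80,70,9,'pick2.png')
E
python3 go.py .432 .1115 .022 77.85
```

```text
t: 12.62
ee_pos: [0.4344, 0.1058, 0.0748]
eef_rot: [2.443, 1.974, -0.005]
force: [-0.7, -0.1, 1.2]
finger_gap: 1.001Traceback (most recent call last):
  File "<stdin>", line 1, in <module>
  File "h.py", line 39
    h0,h1=wide[0],wide[-1]+.002
IndentationError: unexpected indent
Traceback (most recent call last):
  File "go.py", line 2, in <module>
    from h import *
  File "h.py", line 39
    h0,h1=wide[0],wide[-1]+.002
IndentationError: unexpected indent
```

```bash
sed -i 's/^ *h0,h1=wide/                h0,h1=wide/' h.py;  python3 - <<'E'
from h import *
s=grab_frame('side');crop(s,(275,205),80,70,9,'pick2.png')
E
python3 go.py .432 .1115 .022 77.85
```

```text
pick2.png x0,y0 235 170 scale 9
t 12.67 pos [0.4355 0.106  0.0768] yaw 77.86 F [-0.   0.   0.9] gap 1.002 j6 2.02
turn/360 [0.0001 0.0004 0.    ] -> rows at .018: 0.0 ; then shift/.25 (in turned frame) [ 0.0184 -0.0184  0.2192]
```

View pics/pick2.png

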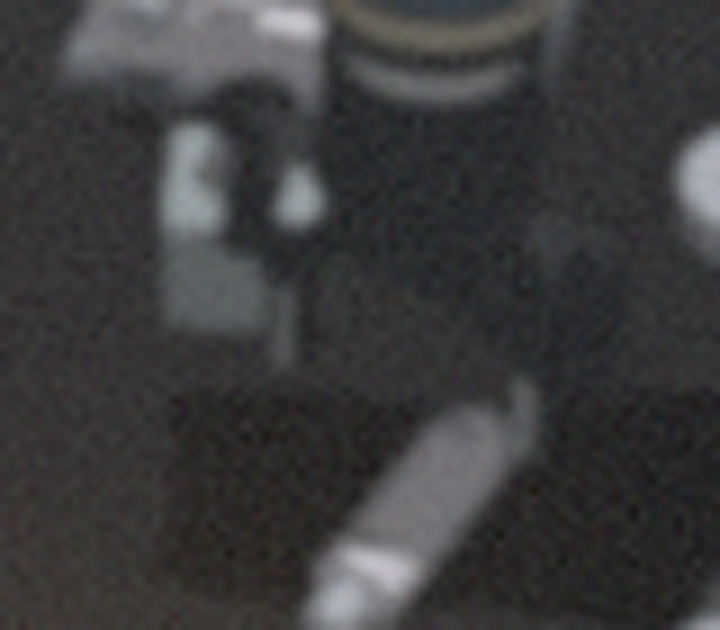

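```bash
python3 -m jog '[[0.0184,-0.0184,0.02,0.0001,0.0004,0,0],[0,0,0.08,0,0,0,0],[0,0,0.07,0,0,0,0],[0,0,0.03,0,0,0,0],[0,0,0.018,0,0,0,0],[0,0,0,0,0,0,0],[0,0,0,0,0,0,0]]'; python3 go.py .432 .1115 .022 77.85
```

```text
t: 13.25
ee_pos: [0.4342, 0.1121, 0.0244]
eef_rot: [2.443, 1.973, 0.007]
force: [-0.3, -0.9, -0.7]
finger_gap: 0.996
t 13.25 pos [0.4342 0.1121 0.0244] yaw 77.86 F [-0.3 -0.9 -0.7] gap 0.996 j6 2.04
turn/360 [ 0.0007 -0.0004  0.    ] -> rows at .018: 0.0 ; then shift/.25 (in turned frame) [-0.0043 -0.008   0.0095]
```

```bash
python3 -m jog '[[-0.004,-0.008,0.0095,0.0006,-0.0003,0,0],[0,0,0,0,0,0,0],[0,0,0,0,0,0,1],[0,0,0,0,0,0,1],[0,0,0,0,0,0,1],[0,0,0,0,0,0,1],[0,0,0,0,0,0,1],[0,0,0,0,0,0,1]]' 50; python3 go.py .432 .1115 .022 77.85
```

```text
t: 13.92
ee_pos: [0.4314, 0.1114, 0.0214]
eef_rot: [-2.444, -1.974, 0.0]
force: [-1.3, -0.8, 6.0]
finger_gap: 0.34
t 13.92 pos [0.4314 0.1114 0.0214] yaw 77.86 F [-1.3 -0.8  6. ] gap 0.34 j6 2.04
turn/360 [-0.0001 -0.      0.    ] -> rows at .018: 0.0 ; then shift/.25 (in turned frame) [ 0.001   0.0021 -0.0023]
```

```bash
python3 -m jog '[[0,0,-0.03,0,0,0,1],[0,0,-0.08,0,0,0,1],[0,0,-0.12,0,0,0,1],[0,0,-0.12,0,0,0,1],[0,0,-0.12,0,0,0,1],[0,0,-0.12,0,0,0,1],[0,0,-0.1,0,0,0,1],[0,0,-0.05,0,0,-0.015,1],[0,0,0,0,0,-0.015,1],[0,0,0,0,0,-0.0135,1],[0,0,0,0,0,0,1]]'; python3 go.py n -60 0 .2
```

```text
t: 14.83
ee_pos: [0.4313, 0.1112, 0.2067]
eef_rot: [-2.148, -2.292, -0.0]
force: [0.3, -0.1, -3.2]
finger_gap: 0.337
t 14.83 pos [0.4313 0.1112 0.2067] yaw 93.73 F [ 0.3 -0.1 -3.2] gap 0.337 j6 1.76
turn/360 [-0.     -0.      0.0007] -> rows at .018: 0.04 ; then shift/.25 (in turned frame) [-1.0799  0.1679  0.0266]
```

```bash
python3 -m jog '[[-0.07,0.017,0,0,0,0.0007,1],[-0.12,0.017,0,0,0,0,1],[-0.12,0.017,0,0,0,0,1],[-0.12,0.017,0,0,0,0,1],[-0.12,0.017,0,0,0,0,1],[-0.12,0.017,0,0,0,0,1],[-0.12,0.017,0,0,0,0,1],[-0.12,0.017,0,0,0,0,1],[-0.12,0.022,0,0,0,0,1],[-0.05,0,0,0,0,0,1],[0,0,0,0,0,0,1],[0,0,0,0,0,0,1]]'; python3 go.py n -60 0 .1
```

```text
t: 15.83
ee_pos: [0.4859, -0.1562, 0.2057]
eef_rot: [-2.16, -2.279, 0.001]
force: [0.1, -0.5, -2.9]
finger_gap: 0.337
t 15.83 pos [ 0.4859 -0.1562  0.2057] yaw 93.07 F [ 0.1 -0.5 -2.9] gap 0.337 j6 1.21
turn/360 [-0.0003 -0.0002 -0.0012] -> rows at .018: 0.07 ; then shift/.25 (in turned frame) [0.0012 0.0153 0.4226]
```

```bash
python3 -m jog '[[0.0012,0.0057,0.04,-0.0003,-0.0002,-0.0012,1],[0,0,0.1,0,0,0,1],[0,0,0.1,0,0,0,1],[0,0,0.1,0,0,0,1],[0,0,0.06,0,0,0,1],[0,0,0.04,0,0,0,1],[0,0,0,0,0,0,1],[0,0,0,0,0,0,1]]';python3 go.py n -60 0 .069
python3 - <<'E'
from h import *
t=grab_frame('top');crop(t,(345,180),80,70,8,'pl3t.png')
E
```

```text
t: 16.5
ee_pos: [0.488, -0.1549, 0.0964]
eef_rot: [2.147, 2.291, 0.0]
force: [-0.3, 1.1, -1.7]
finger_gap: 0.337
t 16.5 pos [ 0.488  -0.1549  0.0964] yaw 93.72 F [-0.3  1.1 -1.7] gap 0.337 j6 1.2
turn/360 [0.0002 0.0001 0.0006] -> rows at .018: 0.03 ; then shift/.25 (in turned frame) [-0.0033  0.0068  0.1095]
pl3t.png x0,y0 305 145 scale 8
```

View pics/pl3t.png

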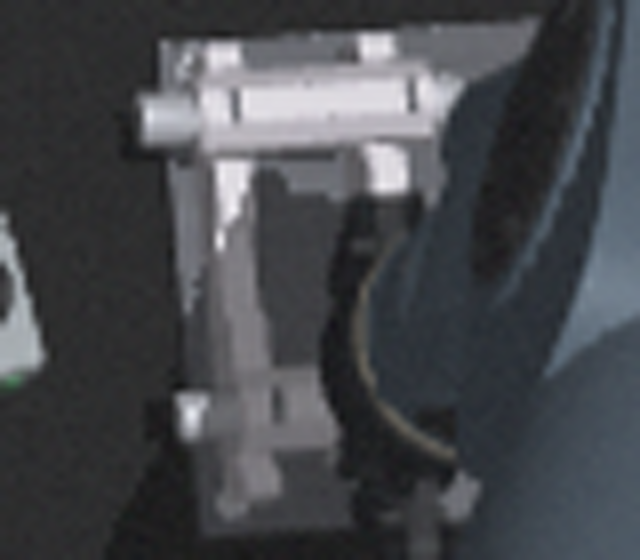

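```bash
python3 -m jog '[[-0.003,-0.003,0.05,0.0002,0,0.0006,1],[0,0,0.03,0,0,0,1],[0,0,0.02,0,0,0,1],[0,0,0.008,0,0,0,1],[0,0,0,0,0,0,1],[0,0,0,0,0,0,1]]';python3 -m jog '[[0,0.008,0,0,0,0,1],[0,0,0,0,0,0,1],[0,0,0,0,0,0,1]]'; python3 -m jog '[[0,0.004,0,0,0,0,1],[0,0,0,0,0,0,1]]';python3 -m jog '[[0,0.004,0,0,0,0,1],[0,0,0,0,0,0,1]]'
```

```text
t: 17.05
ee_pos: [0.4875, -0.1565, 0.0694]
eef_rot: [2.152, 2.287, -0.001]
force: [0.1, -1.1, -1.5]
finger_gap: 0.339
t: 17.3
ee_pos: [0.4897, -0.1565, 0.0694]
eef_rot: [2.152, 2.287, -0.0]
force: [-0.6, 0.7, -2.4]
finger_gap: 0.339
t: 17.47
ee_pos: [0.4903, -0.1563, 0.0692]
eef_rot: [2.152, 2.287, -0.001]
force: [-1.4, -0.2, -1.8]
finger_gap: 0.34
t: 17.63
ee_pos: [0.4905, -0.1563, 0.0689]
eef_rot: [-2.153, -2.288, 0.003]
force: [-3.6, -0.8, -1.4]
finger_gap: 0.338
```

```bash
python3 -m jog '[[0,-0.0165,0,0,0,0,1],[0,0,0,0,0,0,1],[0,0,0.008,0,0,0,1],[0,0,0.004,0,0,0,1],[0,0,0,0,0,0,1]]'
```

```text
t: 18.05
ee_pos: [0.4876, -0.1566, 0.0664]
eef_rot: [2.152, 2.287, -0.0]
force: [-1.2, 0.3, 2.1]
finger_gap: 0.335
```

```bash
python3 -m jog '[[0,0,0,0,0,0,0.4],[0,0,0,0,0,0,0.4],[0,0,0,0,0,0,0.4],[0,0,0,0,0,0,0.4],[0,0,-0.05,0,0,0,0.4],[0,0,-0.12,0,0,0,0.4],[0,0,-0.12,0,0,0,0.2],[0,0,-0.12,0,0,0,0],[0,0,-0.12,0,0,0,0],[0,0,-0.1,0,0,0,0]]'; python3 -m jog '[[0.12,-0.1,0,0,0,0,0],[0.12,-0.1,0,0,0,0,0],[0.12,-0.1,0,0,0,0,0],[0.12,-0.1,0,0,0,0,0],[0.12,0,0,0,0,0,0],[0.12,0,0,0,0,0,0],[0.12,0,0,0,0,0,0]]'
python3 - <<'E'
from h import *
t=save('top','top4.png');gauges(t,.06)
crop(t,(350,180),60,60,10,'seat_t.png')
s=grab_frame('side');crop(s,(270,160),70,60,10,'seat_s.png')
E
```

```text
t: 18.88
ee_pos: [0.4873, -0.1564, 0.2258]
eef_rot: [2.151, 2.286, 0.0]
force: [0.1, -0.9, 0.0]
finger_gap: 0.998
t: 19.47
ee_pos: [0.374, 0.0483, 0.2238]
eef_rot: [2.152, 2.286, 0.001]
force: [1.0, -0.2, 0.7]
finger_gap: 1.001
{'ctr_handle': array([0.3022, 0.0972]), 'ctr_ends': array([0.3179, 0.1284]), 'yaw': np.float64(63.1947), 'long': np.int64(1), 'len': np.float64(0.1349), 'wid': np.float64(0.031), 'handle': np.float64(0.04), 'plugs': array([0.008 , 0.0869]), 'pw': array([0.0196, 0.015 ])}
seat_t.png x0,y0 320 150 scale 10
seat_s.png x0,y0 235 130 scale 10
```

View pics/seat_t.png

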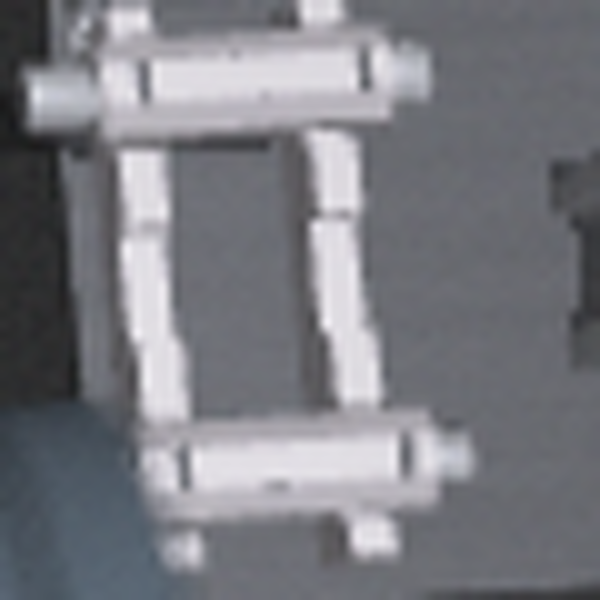

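View pics/seat_s.png

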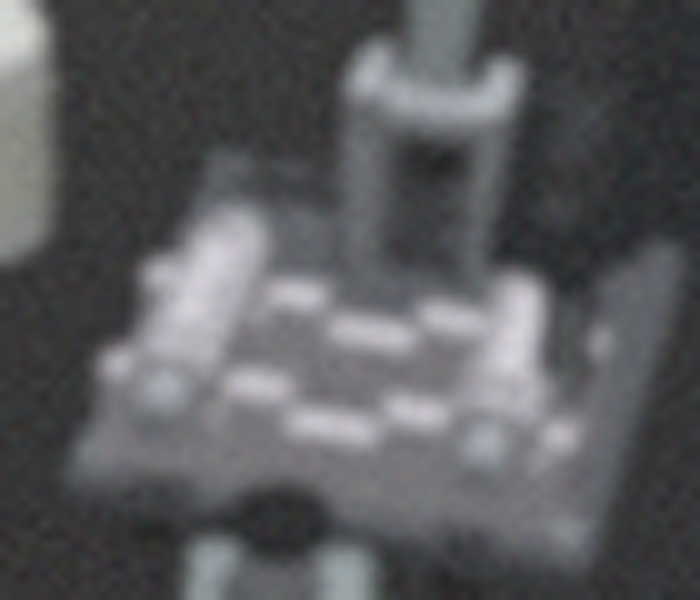

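Run:
```python
from h import *
import go
t=grab_frame('top');a=np.radians(3.5);Rm=np.array([[np.cos(a),-np.sin(a)],[np.sin(a),np.cos(a)]])
o=np.array([.5498,-.1519])
for p in ([103,90],[390,75],[145,475],[440,457],[25,100],[432,70],[474,455]):
    w=onz(t,(np.array(p)+.5)/10-.5+[320,150],.06)[0,:2]; print(p,w.round(4),(Rm.T@(w-o)*1000).round(1))
```

```text
[103, 90] [ 0.6076 -0.1068] [60.5 41.5]
[390, 75] [ 0.612  -0.1961] [ 59.4 -47.9]
[145, 475] [ 0.4873 -0.1164] [-60.2  39.3]
[440, 457] [ 0.4925 -0.2071] [-60.5 -51.6]
[25, 100] [ 0.6045 -0.0825] [58.9 66. ]
[432, 70] [ 0.6136 -0.2092] [ 60.2 -61.1]
[474, 455] [ 0.4931 -0.2175] [-60.6 -62.1]
```

Both gauges sit 3–6 mm too far to the hinge side along their axes. I'll regrip each one and shift it.

```bash
python3 go.py .4874 -.1566 .2 93.5
```

```text
t 19.62 pos [0.3744 0.0488 0.2235] yaw 93.72 F [-0. -0.  1.] gap 0.997 j6 1.64
turn/360 [0.0001 0.0001 0.0006] -> rows at .018: 0.03 ; then shift/.25 (in turned frame) [-0.8475  0.401   0.0941]
```

```bash
python3 -m jog '[[-0.12,0.057,0,0,0,0.0006,0],[-0.12,0.057,0,0,0,0,0],[-0.12,0.057,0,0,0,0,0],[-0.12,0.057,0,0,0,0,0],[-0.12,0.057,0,0,0,0,0],[-0.12,0.057,0,0,0,0,0],[-0.12,0.057,0,0,0,0,0],[-0.0075,0,0.08,0,0,0,0.2],[0,0,0.1,0,0,0,0.2],[0,0,0.1,0,0,0,0.3],[0,0,0.1,0,0,0,0.3],[0,0,0,0,0,0,0.3]]'; python3 go.py .4874 -.1566 .067 93.5
```

```text
t: 20.62
ee_pos: [0.4834, -0.1592, 0.1244]
eef_rot: [-2.155, -2.278, 0.006]
force: [-0.2, 0.3, 0.5]
finger_gap: 0.701
t 20.62 pos [ 0.4834 -0.1592  0.1244] yaw 93.18 F [-0.2  0.3  0.5] gap 0.701 j6 1.2
turn/360 [-0.001  -0.0002 -0.0009] -> rows at .018: 0.05 ; then shift/.25 (in turned frame) [0.0095 0.0164 0.2295]
```

```bash
python3 -m jog '[[0.0095,0.0164,0.05,-0.001,-0.0002,-0.0009,0.3],[0,0,0.08,0,0,0,0.3],[0,0,0.06,0,0,0,0.3],[0,0,0.03,0,0,0,0.3],[0,0,0,0,0,0,0.3],[0,0,0,0,0,0,0.3]]'; python3 go.py .4874 -.1566 .067 93.5
```

```text
t: 21.12
ee_pos: [0.4908, -0.1567, 0.0744]
eef_rot: [2.147, 2.285, 0.005]
force: [0.6, -0.2, 0.1]
finger_gap: 0.702
t 21.12 pos [ 0.4908 -0.1567  0.0744] yaw 93.56 F [ 0.6 -0.2  0.1] gap 0.702 j6 1.2
turn/360 [0.0011 0.0004 0.0002] -> rows at .018: 0.01 ; then shift/.25 (in turned frame) [ 0.0013 -0.0137  0.0296]
```

```bash
python3 -m jog '[[0.0013,-0.0137,0.02,0.0011,0.0004,0,0.3],[0,0,0.0,0,0,0,0.3],[0,0,0,0,0,0,0.3]]'; python3 go.py .4874 -.1566 .067 93.5
```

```text
t: 21.37
ee_pos: [0.4873, -0.1562, 0.069]
eef_rot: [-2.151, -2.29, 0.0]
force: [0.4, -0.8, 0.5]
finger_gap: 0.702
t 21.37 pos [ 0.4873 -0.1562  0.069 ] yaw 93.59 F [ 0.4 -0.8  0.5] gap 0.702 j6 1.2
turn/360 [-0.     -0.      0.0002] -> rows at .018: 0.01 ; then shift/.25 (in turned frame) [-0.0015  0.0004  0.0081]
```

```bash
python3 -m jog '[[0,0,0.008,0,0,0,1],[0,0,0,0,0,0,1],[0,0,0,0,0,0,1],[0,0,0,0,0,0,1],[0,0,-0.012,0,0,0,1],[0.012,0,0,0,0,0,1],[0.012,0,0,0,0,0,1],[0,0,0,0,0,0,1],[0,0,0.011,0,0,0,1],[0,0,0,0,0,0,1],[0,0,0,0,0,0,1]]'; python3 go.py .4874 -.1506 .067 93.5
```

```text
t: 22.28
ee_pos: [0.487, -0.15, 0.0669]
eef_rot: [-2.15, -2.29, -0.0]
force: [-0.5, 1.7, 1.1]
finger_gap: 0.335
t 22.28 pos [ 0.487  -0.15    0.0669] yaw 93.6 F [-0.5  1.7  1.1] gap 0.335 j6 1.21
turn/360 [-0.     -0.0001  0.0003] -> rows at .018: 0.02 ; then shift/.25 (in turned frame) [-0.0027  0.0016 -0.0005]
```

Next, release and regrip gauge A at (.6071, -.1486).

```bash
python3 -m jog '[[0,0,0.002,0,0,0,0.35],[0,0,0,0,0,0,0.35],[0,0,0,0,0,0,0.35],[0,0,0,0,0,0,0.35],[0,0,-0.08,0,0,0,0.35],[0,0,-0.12,0,0,0,0.35],[0,0,-0.1,0,0,0,0.35],[0,0.12,0,0,0,0,0.35],[0,0.12,0,0,0,0,0.35],[0,0.12,0,0,0,0,0.35],[0,0.12,0,0,0,0,0.35],[0,0,0,0,0,0,0.35]]'; python3 go.py .6071 -.1486 .067 93.5
```

```text
t: 23.28
ee_pos: [0.6114, -0.1424, 0.1406]
eef_rot: [2.148, 2.29, 0.003]
force: [-1.6, -0.1, -0.7]
finger_gap: 0.653
t 23.28 pos [ 0.6114 -0.1424  0.1406] yaw 93.65 F [-1.6 -0.1 -0.7] gap 0.653 j6 1.28
turn/360 [0.0004 0.0001 0.0004] -> rows at .018: 0.02 ; then shift/.25 (in turned frame) [-0.0237 -0.0188  0.2946]
```

```bash
python3 -m jog '[[-0.0237,-0.0188,0.02,0.0004,0,0.0004,0.35],[0,0,0.08,0,0,0,0.35],[0,0,0.1,0,0,0,0.35],[0,0,0.05,0,0,0,0.35],[0,0,0.02,0,0,0,0.35],[0,0,0,0,0,0,0.35],[0,0,0,0,0,0,0.35]]'; python3 go.py .6071 -.1486 .067 93.5
```

```text
t: 23.87
ee_pos: [0.6016, -0.1492, 0.0742]
eef_rot: [-2.153, -2.285, 0.003]
force: [0.3, -0.5, 0.7]
finger_gap: 0.651
t 23.87 pos [ 0.6016 -0.1492  0.0742] yaw 93.42 F [ 0.3 -0.5  0.7] gap 0.651 j6 1.27
turn/360 [-0.0005 -0.     -0.0002] -> rows at .018: 0.01 ; then shift/.25 (in turned frame) [0.0012 0.0221 0.029 ]
```

```bash
python3 -m jog '[[0.0012,0.0221,0.015,-0.0005,0,0,0.35],[0,0,0.008,0,0,0,0.35],[0,0,0,0,0,0,0.35]]'; python3 go.py .6071 -.1486 .067 93.5
```

```text
t: 24.12
ee_pos: [0.6081, -0.1482, 0.0682]
eef_rot: [2.153, 2.287, 0.001]
force: [-0.4, -0.0, 0.4]
finger_gap: 0.648
t 24.12 pos [ 0.6081 -0.1482  0.0682] yaw 93.45 F [-0.4 -0.   0.4] gap 0.648 j6 1.27
turn/360 [ 0.0002  0.     -0.0001] -> rows at .018: 0.01 ; then shift/.25 (in turned frame) [-0.0012 -0.004   0.005 ]
```

```bash
python3 -m jog '[[0,-0.004,0.005,0.0002,0,0,0.35],[0,0,0,0,0,0,0.35],[0,0,0,0,0,0,1],[0,0,0,0,0,0,1],[0,0,0,0,0,0,1],[0,0,0,0,0,0,1],[0,0,-0.012,0,0,0,1],[0.015,0,0,0,0,0,1],[0,0,0,0,0,0,1],[0,0,0.011,0,0,0,1],[0,0,0,0,0,0,1],[0,0,0,0,0,0,1]]'; python3 go.py .6071 -.145 .067 93.5
```

```text
t: 25.12
ee_pos: [0.6066, -0.1443, 0.0671]
eef_rot: [-2.153, -2.287, 0.0]
force: [0.6, 1.1, 1.9]
finger_gap: 0.338
t 25.12 pos [ 0.6066 -0.1443  0.0671] yaw 93.46 F [0.6 1.1 1.9] gap 0.338 j6 1.28
turn/360 [-0.0001 -0.0001 -0.0001] -> rows at .018: 0.01 ; then shift/.25 (in turned frame) [-0.0029  0.002   0.0004]
```

```bash
python3 -m jog '[[0,0.002,0,0,0,0,1],[0,0,0.002,0,0,0,0.35],[0,0,0,0,0,0,0.35],[0,0,0,0,0,0,0.35],[0,0,0,0,0,0,0.35],[0,0,-0.08,0,0,0,0.35],[0,0,-0.12,0,0,0,0.35],[0,0,-0.12,0,0,0,0],[0,0,-0.12,0,0,0,0],[0,0,-0.12,0,0,0,0],[0,0,-0.12,0,0,0,0],[0,0,0,0,0,0,0]]'; python3 -m jog '[[0.12,-0.1,0,0,0,0,0],[0.12,-0.1,0,0,0,0,0],[0.12,-0.1,0,0,0,0,0],[0.12,-0.1,0,0,0,0,0],[0.12,-0.1,0,0,0,0,0],[0.12,-0.1,0,0,0,0,0],[0.12,-0.1,0,0,0,0,0],[0,0,0,0,0,0,0]]'
python3 - <<'E'
from h import *
t=save('top','top5.png')
crop(t,(350,180),60,60,10,'seat2_t.png')
E
```

```text
t: 26.12
ee_pos: [0.6092, -0.1451, 0.2428]
eef_rot: [2.149, 2.282, 0.006]
force: [0.3, -0.4, -0.5]
finger_gap: 1.001
t: 26.78
ee_pos: [0.4152, 0.0576, 0.2369]
eef_rot: [-2.148, -2.289, 0.002]
force: [1.4, -0.4, -1.0]
finger_gap: 1.002
seat2_t.png x0,y0 320 150 scale 10
```

View pics/seat2_t.png

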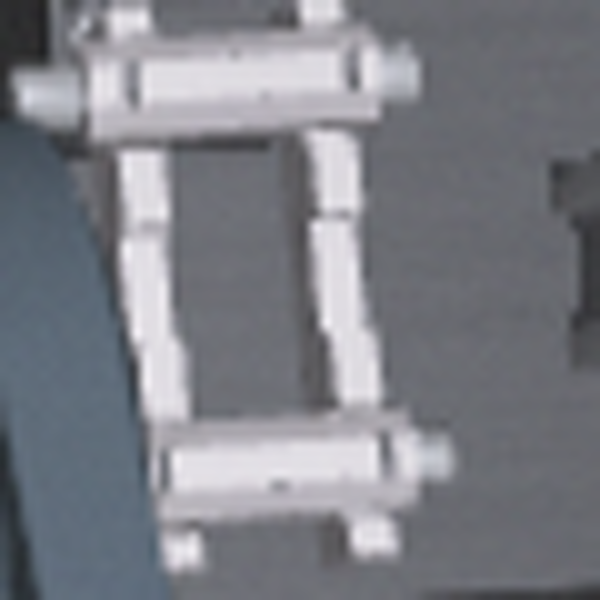

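```bash
python3 go.py .5608 -.371 .23 93.5
```

```text
t 26.83 pos [0.4176 0.0564 0.237 ] yaw 93.66 F [ 0.6 -0.4 -0.2] gap 0.999 j6 1.64
turn/360 [-0.0001 -0.0001  0.0004] -> rows at .018: 0.02 ; then shift/.25 (in turned frame) [-1.7413  0.4673  0.0282]
```

```bash
python3 -m jog '[[-0.1,0.03,0,0,0,0.0004,0],[-0.14,0.0375,0,0,0,0,0],[-0.14,0.0375,0,0,0,0,0],[-0.14,0.0375,0,0,0,0,0],[-0.14,0.0375,0,0,0,0,0],[-0.14,0.0375,0,0,0,0,0],[-0.14,0.0375,0,0,0,0,0],[-0.14,0.0375,0,0,0,0,0],[-0.14,0.0375,0,0,0,0,0],[-0.14,0.0375,0,0,0,0,0],[-0.14,0.0375,0,0,0,0,0],[-0.14,0.0375,0,0,0,0,0]]'; python3 -m jog '[[-0.1,0.025,0,0,0,0,0],[0,0,0,0,0,0,0],[0,0,0,0,0,0,0]]'; python3 go.py .5608 -.371 .19 93.5
```

```text
t: 27.83
ee_pos: [0.5541, -0.3514, 0.236]
eef_rot: [-2.157, -2.283, 0.001]
force: [0.3, -0.4, 0.6]
finger_gap: 1.001
t: 28.08
ee_pos: [0.5614, -0.3752, 0.2349]
eef_rot: [-2.158, -2.28, 0.002]
force: [-0.4, 0.4, 0.2]
finger_gap: 1.004
t 28.08 pos [ 0.5614 -0.3752  0.2349] yaw 93.15 F [-0.4  0.4  0.2] gap 1.004 j6 0.93
turn/360 [-0.0003 -0.0001 -0.001 ] -> rows at .018: 0.05 ; then shift/.25 (in turned frame) [ 0.017  -0.0012  0.1797]
```

```bash
python3 -m jog '[[0.017,-0.0012,0.04,-0.0003,0,-0.001,0],[0,0,0.06,0,0,0,0],[0,0,0.06,0,0,0,0],[0,0,0.02,0,0,0,0],[0,0,0,0,0,0,0],[0,0,0,0,0,0,0]]';python3 go.py .5608 -.371 .152 93.5
python3 - <<'E'
from h import *
s=grab_frame('side');crop(s,(285,110),80,70,9,'cl1s.png')
t=grab_frame('top');crop(t,(415,165),80,70,9,'cl1t.png')
E
```

```text
t: 28.58
ee_pos: [0.561, -0.3684, 0.192]
eef_rot: [2.149, 2.291, 0.001]
force: [0.6, -0.3, 0.7]
finger_gap: 1.001
t 28.58 pos [ 0.561  -0.3684  0.192 ] yaw 93.68 F [ 0.6 -0.3  0.7] gap 1.001 j6 0.93
turn/360 [ 0.0001 -0.      0.0005] -> rows at .018: 0.03 ; then shift/.25 (in turned frame) [-0.0105 -0.0014  0.16  ]
cl1s.png x0,y0 245 75 scale 9
cl1t.png x0,y0 375 130 scale 9
```

View pics/cl1s.png

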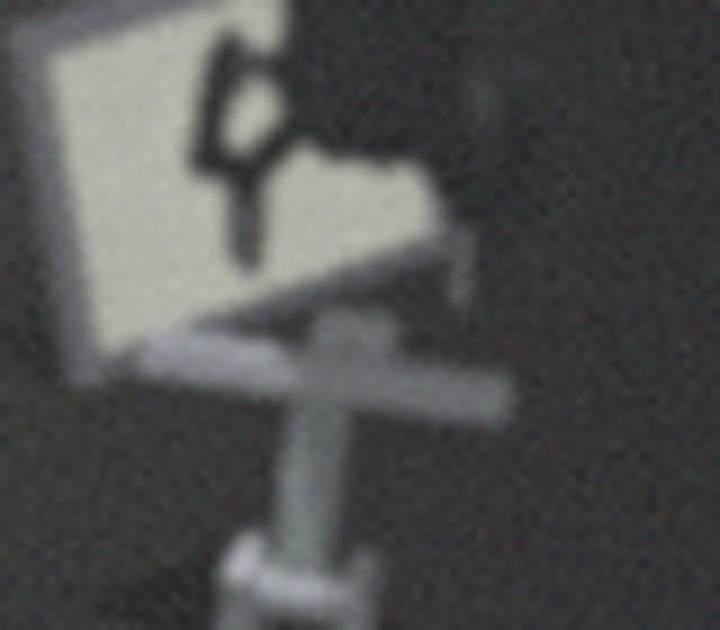

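View pics/cl1t.png

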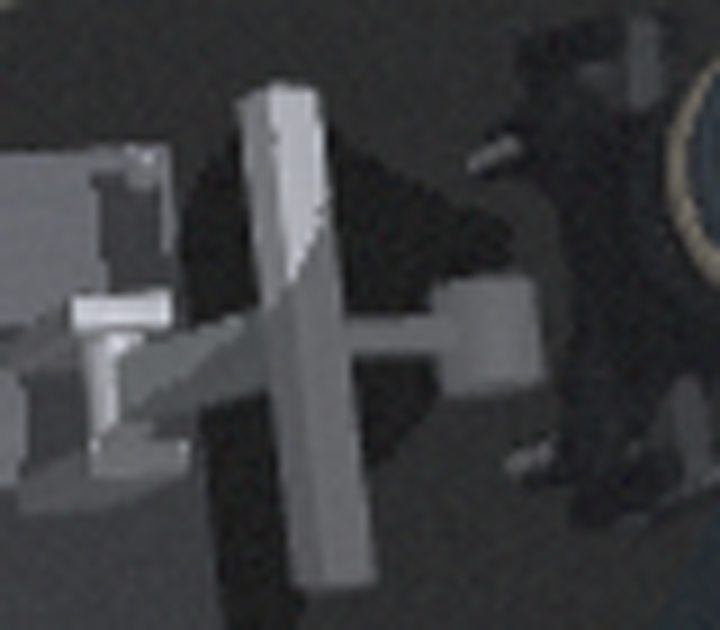

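Run:
```python
from h import *
t=grab_frame('top')
print(onz(t,[431.0,163.6],.186),onz(t,[429.,166.8],.152), proj(t,[robot.read_state()['ee_pos']]))
```

```text
[[ 0.56589109 -0.36599975  0.186     ]] [[ 0.56322004 -0.37432748  0.152     ]] [[433.10613557 164.70455434]]
```

```bash
python3 -m jog '[[-0.018,-0.002,0.03,0.0001,0,0.0005,0],[0,0,0.06,0,0,0,0],[0,0,0.04,0,0,0,0],[0,0,0.02,0,0,0,0],[0,0,0,0,0,0,0],[0,0,0,0,0,0,0]]';python3 go.py .5608 -.373 .152 93.5
python3 - <<'E'
from h import *
s=grab_frame('side');crop(s,(285,110),80,70,9,'cl2s.png')
t=grab_frame('top');crop(t,(415,165),80,70,9,'cl2t.png')
E
```

```text
t: 29.23
ee_pos: [0.5608, -0.3732, 0.1539]
eef_rot: [-2.153, -2.288, -0.0]
force: [0.4, -0.5, -0.3]
finger_gap: 1.004
t 29.23 pos [ 0.5608 -0.3732  0.1539] yaw 93.48 F [ 0.4 -0.5 -0.3] gap 1.004 j6 0.92
turn/360 [-0.     -0.0001 -0.0001] -> rows at .018: 0.0 ; then shift/.25 (in turned frame) [0.0007 0.0002 0.0074]
cl2s.png x0,y0 245 75 scale 9
cl2t.png x0,y0 375 130 scale 9
```

View pics/cl2s.png

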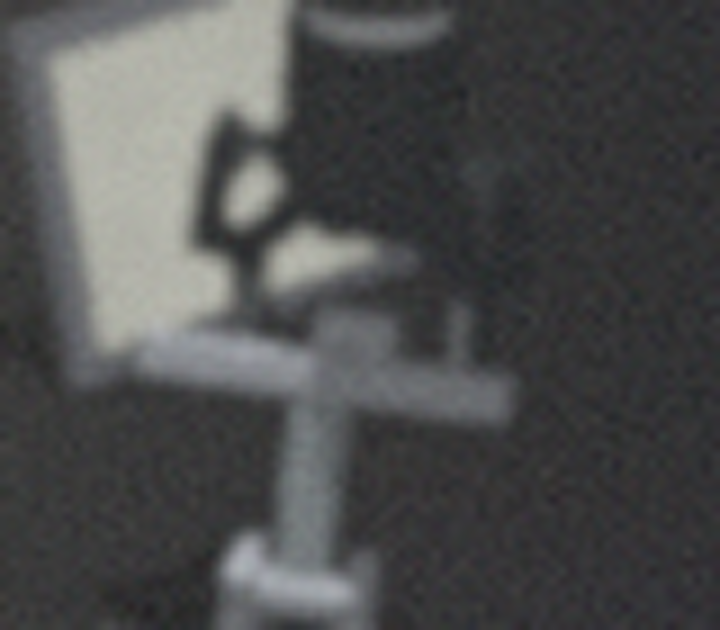

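View pics/cl2t.png

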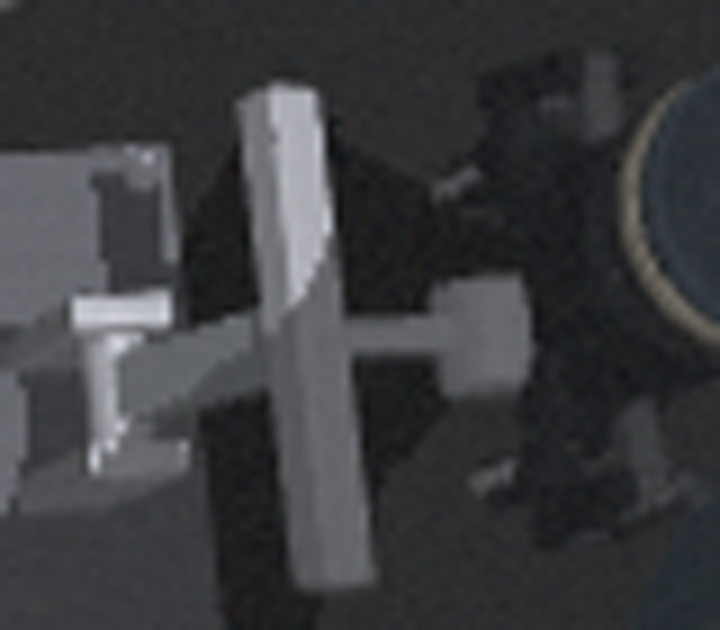

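```bash
python3 -m jog '[[0,0,0.007,0,0,0,1],[0,0,0,0,0,0,1],[0,0,0,0,0,0,1],[0,0,0,0,0,0,1],[0,0,0,0,0,0,1]]' 30; python3 go.py .5608 -.373 .152 93.5
```

```text
t: 29.75
ee_pos: [0.5611, -0.3732, 0.1526]
eef_rot: [2.152, 2.288, 0.001]
force: [1.3, 1.1, 0.2]
finger_gap: 0.395
t 29.75 pos [ 0.5611 -0.3732  0.1526] yaw 93.49 F [1.3 1.1 0.2] gap 0.395 j6 0.92
turn/360 [ 0.0002 -0.     -0.    ] -> rows at .018: 0.0 ; then shift/.25 (in turned frame) [ 0.0009 -0.0013  0.0024]
```

Run:
```python
import numpy as np
ph=np.radians(np.linspace(36.4+108.9,36.4,23)); y=.118*np.cos(ph)/.25;z=.118*np.sin(ph)/.25
for a,b in zip(np.diff(y),-np.diff(z)): print(f'[{a:.4f},0,{b:.4f},0,0,0,1]',end=',')
```

```text
[0.0246,0,-0.0325,0,0,0,1],[0.0273,0,-0.0302,0,0,0,1],[0.0299,0,-0.0278,0,0,0,1],[0.0321,0,-0.0251,0,0,0,1],[0.0342,0,-0.0222,0,0,0,1],[0.0360,0,-0.0192,0,0,0,1],[0.0375,0,-0.0160,0,0,0,1],[0.0387,0,-0.0127,0,0,0,1],[0.0397,0,-0.0093,0,0,0,1],[0.0403,0,-0.0059,0,0,0,1],[0.0407,0,-0.0024,0,0,0,1],[0.0407,0,0.0012,0,0,0,1],[0.0405,0,0.0047,0,0,0,1],[0.0399,0,0.0081,0,0,0,1],[0.0391,0,0.0116,0,0,0,1],[0.0379,0,0.0149,0,0,0,1],[0.0365,0,0.0181,0,0,0,1],[0.0348,0,0.0212,0,0,0,1],[0.0329,0,0.0241,0,0,0,1],[0.0307,0,0.0269,0,0,0,1],[0.0282,0,0.0294,0,0,0,1],[0.0256,0,0.0317,0,0,0,1],
```

```bash
python3 -m jog '[[0.0246,0,-0.0325,0,0,0,1],[0.0273,0,-0.0302,0,0,0,1],[0.03,0,-0.0278,0,0,0,1],[0,0,0,0,0,0,1]]'; python3 go.py n 0 -222 .152
```

```text
t: 30.08
ee_pos: [0.5597, -0.3512, 0.1761]
eef_rot: [-2.152, -2.289, -0.001]
force: [1.9, -0.2, -3.0]
finger_gap: 0.393
t 30.08 pos [ 0.5597 -0.3512  0.1761] yaw 93.54 F [ 1.9 -0.2 -3. ] gap 0.393 j6 0.95
turn/360 [ 0.0001 -0.0001  0.0001] -> rows at .018: 0.01 ; then shift/.25 (in turned frame) [-0.0902  0.0082  0.0963]
```

Forces are low and the clamp follows, so I'll continue.

```bash
python3 -m jog '[[0.0321,0,-0.0251,0,0,0,1],[0.0342,0,-0.0222,0,0,0,1],[0.036,0,-0.0192,0,0,0,1],[0.0375,0,-0.016,0,0,0,1],[0.0387,0,-0.0127,0,0,0,1],[0.0397,0,-0.0093,0,0,0,1],[0.0403,0,-0.0059,0,0,0,1],[0,0,0,0,0,0,1]]';  python3 -m jog '[[0.0407,0,-0.0024,0,0,0,1],[0.0407,0,0.0012,0,0,0,1],[0.0405,0,0.0047,0,0,0,1],[0.0399,0,0.0081,0,0,0,1],[0.0391,0,0.0116,0,0,0,1],[0.0379,0,0.0149,0,0,0,1],[0,0,0,0,0,0,1]]'; python3 go.py n 0 -222 .152
```

```text
t: 30.75
ee_pos: [0.5556, -0.2862, 0.2033]
eef_rot: [2.151, 2.289, 0.001]
force: [2.3, 0.4, -0.7]
finger_gap: 0.395
t: 31.33
ee_pos: [0.5518, -0.2262, 0.1926]
eef_rot: [-2.15, -2.289, -0.002]
force: [2.4, 2.8, 3.8]
finger_gap: 0.393
t 31.33 pos [ 0.5518 -0.2262  0.1926] yaw 93.57 F [2.4 2.8 3.8] gap 0.393 j6 1.12
turn/360 [ 0.     -0.0003  0.0002] -> rows at .018: 0.01 ; then shift/.25 (in turned frame) [-0.5913  0.0093  0.1623]
```

```bash
python3 go.py n 0 -30 .155; python3 -m jog '[[0.0365,0,0.0181,0,0,0,1],[0.0348,0,0.0212,0,0,0,1],[0.0329,0,0.0241,0,0,0,1],[0.0307,0,0.0269,0,0,0,1],[0,0,0,0,0,0,1]]'; python3 go.py n 0 -30 .155
```

```text
t 31.33 pos [ 0.5518 -0.2262  0.1926] yaw 93.57 F [2.4 2.8 3.8] gap 0.393 j6 1.12
turn/360 [ 0.     -0.0003  0.0002] -> rows at .018: 0.01 ; then shift/.25 (in turned frame) [0.1767 0.0093 0.1503]
t: 31.75
ee_pos: [0.5497, -0.1931, 0.1694]
eef_rot: [-2.15, -2.288, -0.002]
force: [2.7, 2.7, 0.7]
finger_gap: 0.395
t 31.75 pos [ 0.5497 -0.1931  0.1694] yaw 93.56 F [2.7 2.7 0.7] gap 0.395 j6 1.17
turn/360 [-0.0001 -0.0004  0.0002] -> rows at .018: 0.01 ; then shift/.25 (in turned frame) [0.0441 0.0097 0.0577]
```

```bash
python3 -m jog '[[0.0282,0,0.0294,0,0,0,1],[0,0,0,0,0,0,1]]'; python3 -m jog '[[0.013,0,0.016,0,0,0,1],[0,0,0,0,0,0,1]]';  python3 -m jog '[[0.008,0,0.01,0,0,0,1],[0,0,0,0,0,0,1]]'; python3 go.py n 0 -30 .155
```

```text
t: 31.92
ee_pos: [0.5493, -0.1864, 0.1623]
eef_rot: [-2.15, -2.288, -0.002]
force: [1.6, 4.5, 3.5]
finger_gap: 0.392
t: 32.08
ee_pos: [0.5491, -0.1835, 0.1587]
eef_rot: [-2.151, -2.287, -0.002]
force: [0.2, 4.2, 4.5]
finger_gap: 0.395
t: 32.25
ee_pos: [0.549, -0.1817, 0.1564]
eef_rot: [-2.151, -2.287, -0.002]
force: [0.6, 4.5, 4.5]
finger_gap: 0.394
t 32.25 pos [ 0.549  -0.1817  0.1564] yaw 93.52 F [0.6 4.5 4.5] gap 0.394 j6 1.19
turn/360 [-0.     -0.0003  0.0001] -> rows at .018: 0.0 ; then shift/.25 (in turned frame) [-0.0014  0.0096  0.0055]
```

```bash
python3 -m jog '[[0.004,0,0.006,0,0,0,1],[0,0,0,0,0,0,1]]'; python3 -m jog '[[0.004,0,0.006,0,0,0,1],[0,0,0,0,0,0,1]]';  python3 -m jog '[[0.004,0,0.006,0,0,0,1],[0,0,0,0,0,0,1]]'
```

```text
t: 32.42
ee_pos: [0.5489, -0.1807, 0.155]
eef_rot: [-2.151, -2.287, -0.002]
force: [0.6, 5.6, 5.0]
finger_gap: 0.391
t: 32.58
ee_pos: [0.5489, -0.1797, 0.1535]
eef_rot: [-2.151, -2.287, -0.002]
force: [0.6, 6.2, 4.5]
finger_gap: 0.391
t: 32.75
ee_pos: [0.5488, -0.1787, 0.152]
eef_rot: [-2.151, -2.287, -0.002]
force: [0.3, 5.9, 5.9]
finger_gap: 0.393
```

Run:
```python
from h import *
s=grab_frame('side');crop(s,(270,155),90,80,8,'sh1s.png')
t=grab_frame('top');crop(t,(365,175),90,70,8,'sh1t.png')
```

```text
sh1s.png x0,y0 225 115 scale 8
sh1t.png x0,y0 320 140 scale 8
```

View pics/sh1s.png

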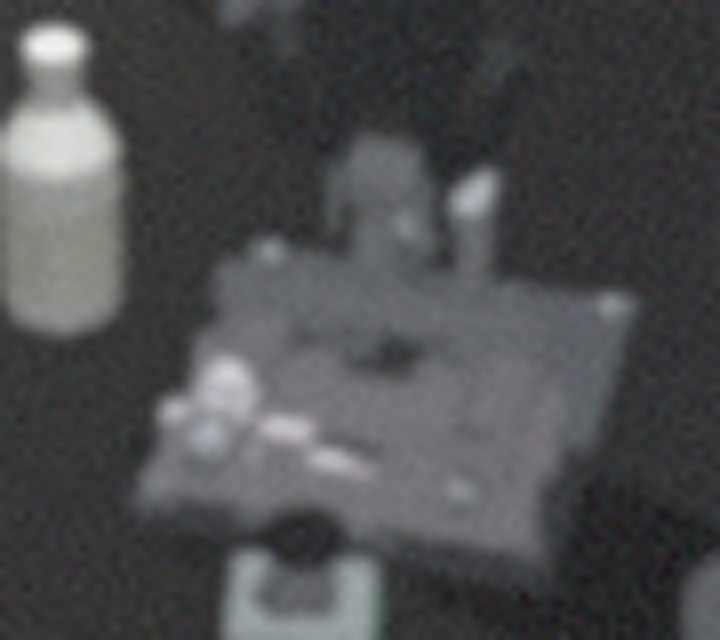

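View pics/sh1t.png

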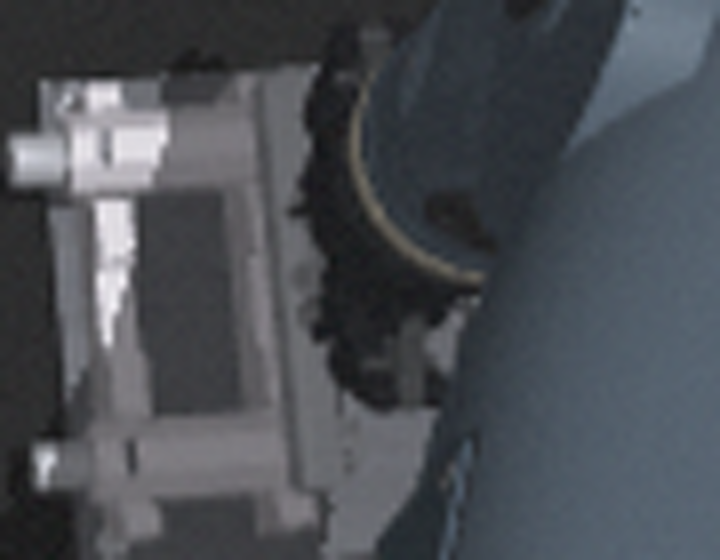

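```bash
python3 -m jog '[[0.004,0,0.006,0,0,0,1],[0,0,0,0,0,0,1]]'; python3 -m jog '[[0.004,0,0.006,0,0,0,1],[0,0,0,0,0,0,1]]'; python3 -m jog '[[0,0,0,0,0,0,0.3],[0,0,0,0,0,0,0.3],[0,0,0,0,0,0,0.3],[0,0,0,0,0,0,0.3]]'; python3 go.py n 0 -30 .155
```

```text
t: 33.02
ee_pos: [0.5487, -0.1777, 0.1505]
eef_rot: [-2.151, -2.287, -0.002]
force: [0.9, 5.6, 4.5]
finger_gap: 0.389
t: 33.18
ee_pos: [0.5487, -0.1768, 0.1489]
eef_rot: [-2.151, -2.287, -0.002]
force: [0.7, 6.2, 4.8]
finger_gap: 0.395
t: 33.52
ee_pos: [0.5487, -0.1779, 0.1488]
eef_rot: [-2.153, -2.287, 0.0]
force: [-0.8, -0.2, -0.2]
finger_gap: 0.698
t 33.52 pos [ 0.5487 -0.1779  0.1488] yaw 93.46 F [-0.8 -0.2 -0.2] gap 0.698 j6 1.2
turn/360 [-0.0001 -0.0001 -0.0001] -> rows at .018: 0.01 ; then shift/.25 (in turned frame) [-0.0169  0.0101 -0.0249]
```

```bash
python3 -m jog '[[0,0,-0.05,0,0,0,0.2],[0,0,-0.1,0,0,0,0],[0,0,-0.1,0,0,0,0],[0,0,-0.1,0,0,0,0],[0,0,-0.05,0,0,0,0],[0.12,-0.05,0,0,0,0,0.5],[0.12,-0.05,0,0,0,0,1],[0.12,-0.05,0,0,0,0,1],[0.12,-0.05,0,0,0,0,1],[0.12,-0.05,0,0,0,0,1],[0.08,0,0,0,0,0,1],[0,0,0,0,0,0,1]]'
python3 - <<'E'
from h import *
s=grab_frame('side');crop(s,(270,155),90,80,8,'sh2s.png')
t=save('top','top6.png');crop(t,(365,175),90,70,8,'sh2t.png')
E
python3 go.py .531 -.0065 .14 93.5
```

```text
t: 34.52
ee_pos: [0.4752, -0.0092, 0.2494]
eef_rot: [-2.15, -2.29, -0.002]
force: [-0.2, -0.7, 0.5]
finger_gap: 0.009
sh2s.png x0,y0 225 115 scale 8
sh2t.png x0,y0 320 140 scale 8
t 34.62 pos [ 0.4762 -0.0115  0.2492] yaw 93.58 F [-0.5  0.2 -0.4] gap 0.001 j6 1.48
turn/360 [0.0001 0.     0.0002] -> rows at .018: 0.01 ; then shift/.25 (in turned frame) [0.0065 0.2201 0.4369]
```

View pics/sh2s.png

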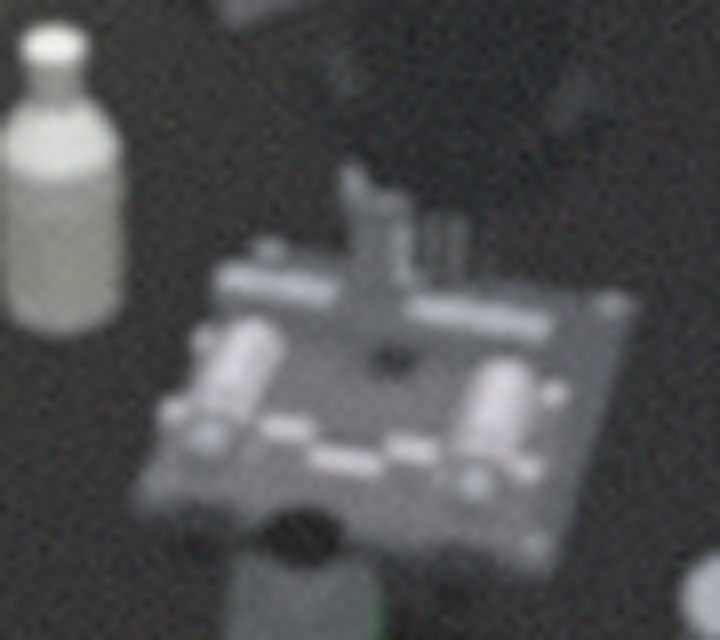

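View pics/sh2t.png

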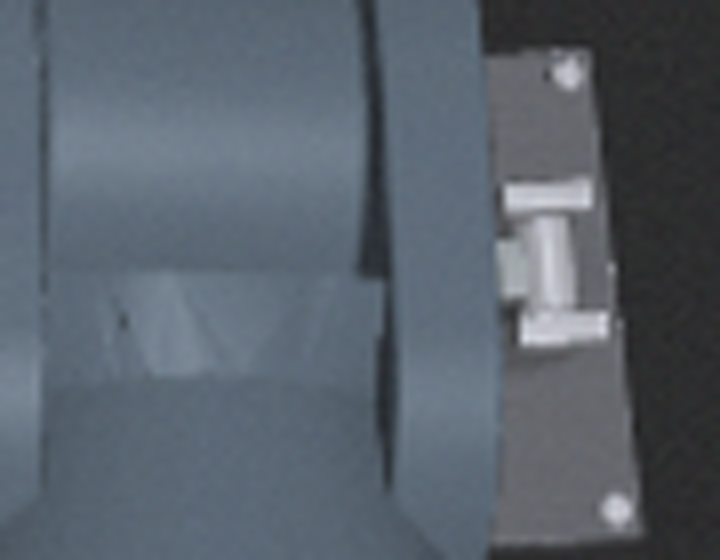

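The side view shows the bar lying across both gauges, at crop (275,285) to (480,315). The pads then slid on the barrel at a constant 7 N, which means the bar is down. Next, the plunger.

```bash
python3 -m jog '[[0.0065,0.11,0,0,0,0,1],[0,0.11,0.05,0,0,0,1],[0,0,0.1,0,0,0,1],[0,0,0.1,0,0,0,1],[0,0,0.1,0,0,0,1],[0,0,0.05,0,0,0,1],[0,0,0,0,0,0,1],[0,0,0,0,0,0,1]]'; python3 go.py .5305 -.0065 .097 93.5;  python3 - <<'E'
from h import *
s=grab_frame('side');crop(s,(265,180),80,70,9,'pr1s.png')
t=grab_frame('top');crop(t,(300,180),60,60,10,'pr1t.png')
E
```

```text
t: 35.28
ee_pos: [0.5309, -0.0079, 0.1487]
eef_rot: [-2.154, -2.286, 0.002]
force: [0.2, -0.4, 0.8]
finger_gap: -0.002
t 35.28 pos [ 0.5309 -0.0079  0.1487] yaw 93.41 F [ 0.2 -0.4  0.8] gap -0.002 j6 1.5
turn/360 [-0.0002 -0.     -0.0002] -> rows at .018: 0.01 ; then shift/.25 (in turned frame) [ 0.0056 -0.0014  0.2067]
pr1s.png x0,y0 225 145 scale 9
pr1t.png x0,y0 270 150 scale 10
```

View pics/pr1s.png

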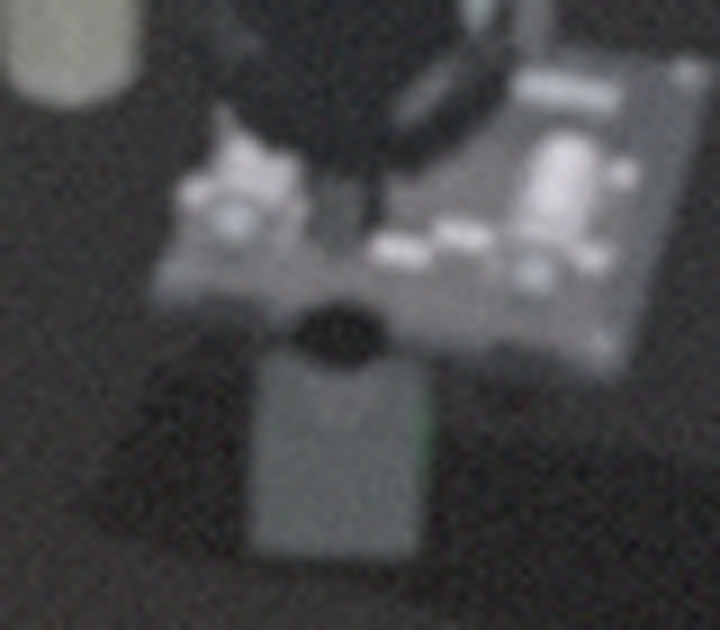

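```bash
python3 -m jog '[[0.0056,-0.0014,0.05,-0.0002,0,0,1],[0,0,0.05,0,0,0,1],[0,0,0.04,0,0,0,1],[0,0,0,0,0,0,1],[0,0,0,0,0,0,1]]'; python3 -m jog '[[0,0,0.02,0,0,0,1],[0,0,0.02,0,0,0,1],[0,0,0.015,0,0,0,1],[0,0,0,0,0,0,1]]'; python3 -m jog '[[0,0,0.004,0,0,0,1],[0,0,0,0,0,0,1]]'; python3 -m jog '[[0,0,0.004,0,0,0,1],[0,0,0,0,0,0,1]]'
```

```text
t: 35.8
ee_pos: [0.5307, -0.0056, 0.1145]
eef_rot: [2.152, 2.287, 0.002]
force: [0.3, -0.8, -0.1]
finger_gap: 0.002
t: 36.13
ee_pos: [0.5317, -0.0056, 0.1007]
eef_rot: [2.151, 2.286, 0.004]
force: [1.5, -0.1, 7.2]
finger_gap: 0.004
t: 36.3
ee_pos: [0.5317, -0.0055, 0.1001]
eef_rot: [2.151, 2.286, 0.004]
force: [-0.4, -0.3, 7.9]
finger_gap: -0.001
t: 36.47
ee_pos: [0.5317, -0.0056, 0.0992]
eef_rot: [2.151, 2.286, 0.004]
force: [-0.5, 0.4, 7.5]
finger_gap: -0.002
```

```bash
python3 -m jog '[[0,0,0.006,0,0,0,1],[0,0,0,0,0,0,1]]'; python3 -m jog '[[0,0,0.006,0,0,0,1],[0,0,0,0,0,0,1]]'; python3 -m jog '[[0,0,0.004,0,0,0,1],[0,0,0,0,0,0,1]]'
```

```text
t: 36.63
ee_pos: [0.5317, -0.0056, 0.0977]
eef_rot: [2.151, 2.286, 0.004]
force: [-0.3, -0.5, 7.8]
finger_gap: -0.003
t: 36.8
ee_pos: [0.5317, -0.0055, 0.097]
eef_rot: [2.151, 2.286, 0.005]
force: [-1.8, -0.6, 13.3]
finger_gap: 0.004
t: 36.97
ee_pos: [0.5318, -0.0055, 0.0968]
eef_rot: [2.15, 2.285, 0.006]
force: [-5.0, -0.0, 25.4]
finger_gap: -0.0
```

It is on the stop: z has stalled at .097 and the force rose to 25 N. Now I'll lift off.

```bash
python3 -m jog '[[0,0,0,0,0,0,1],[0,0,-0.03,0,0,0,1],[0,0,-0.06,0,0,0,1],[0,0,-0.1,0,0,0,1],[0,0,-0.12,0,0,0,1],[0,0,-0.12,0,0,0,1],[0,0,-0.12,0,0,0,1],[0,0,-0.06,0,0,0,0],[0,0,0,0,0,0,0],[0,0,0,0,0,0,0]]'; python3 go.py .549 -.179 .25 93.5
python3 - <<'E'
from h import *
s=grab_frame('side');crop(s,(265,170),100,80,7,'pr2s.png')
E
```

```text
t: 37.8
ee_pos: [0.5309, -0.0055, 0.2473]
eef_rot: [2.151, 2.286, 0.004]
force: [-0.8, 0.6, -0.6]
finger_gap: 0.419
t 37.8 pos [ 0.5309 -0.0055  0.2473] yaw 93.48 F [-0.8  0.6 -0.6] gap 0.419 j6 1.5
turn/360 [ 0.0005 -0.     -0.    ] -> rows at .018: 0.0 ; then shift/.25 (in turned frame) [-0.697   0.03   -0.0106]
pr2s.png x0,y0 215 130 scale 7
```

View pics/pr2s.png

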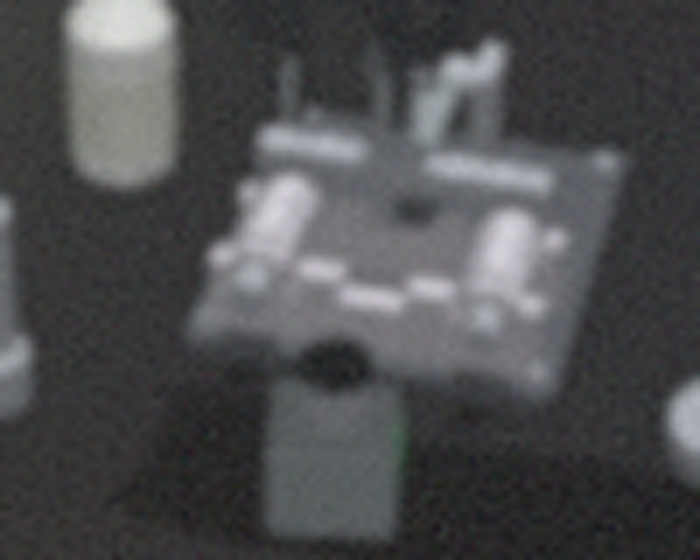

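```bash
python3 - <<'E'
from h import *
from go import nest
s=grab_frame('side')
print(((proj(s,[[*nest(x,-30),.085] for x in(-79,79)])-[215,130])*7).round())
E
python3 -m jog '[[-0.1,0.005,0,0,0,0,0],[-0.12,0.005,0,0,0,0,0],[-0.12,0.005,0,0,0,0,0],[-0.12,0.005,0,0,0,0,0],[-0.12,0.005,0,0,0,0,0],[-0.117,0.005,0,0,0,0,0],[0,0,0.05,0,0,0,0],[0,0,0.08,0,0,0,0],[0,0,0.08,0,0,0,0],[0,0,0.02,0,0,0,0],[0,0,0,0,0,0,0],[0,0,0,0,0,0,0]]'; python3 go.py .549 -.1795 .155 93.5
```

```text
[[540. 192.]
 [250. 146.]]
t: 38.9
ee_pos: [0.5484, -0.1788, 0.1891]
eef_rot: [-2.152, -2.288, -0.001]
force: [-0.7, 0.7, 0.2]
finger_gap: 0.997
t 38.9 pos [ 0.5484 -0.1788  0.1891] yaw 93.5 F [-0.7  0.7  0.2] gap 0.997 j6 1.19
turn/360 [ 0.0001 -0.0001 -0.    ] -> rows at .018: 0.0 ; then shift/.25 (in turned frame) [-0.003   0.0022  0.1366]
```

```bash
python3 -m jog '[[-0.003,0.0022,0.05,0,0,0,0],[0,0,0.05,0,0,0,0],[0,0,0.036,0,0,0,0],[0,0,0,0,0,0,0],[0,0,0,0,0,0,0],[0,0,0,0,0,0,1],[0,0,0,0,0,0,1],[0,0,0,0,0,0,1],[0,0,0,0,0,0,1],[0,0,0,0,0,0,1]]' 35; python3 go.py .549 -.1795 .155 93.5
```

```text
t: 39.73
ee_pos: [0.5489, -0.1798, 0.1559]
eef_rot: [2.152, 2.287, 0.001]
force: [-3.8, 0.5, 3.1]
finger_gap: 0.396
t 39.73 pos [ 0.5489 -0.1798  0.1559] yaw 93.48 F [-3.8  0.5  3.1] gap 0.396 j6 1.19
turn/360 [ 0.0002  0.     -0.0001] -> rows at .018: 0.0 ; then shift/.25 (in turned frame) [0.0013 0.0004 0.0038]
```

Gripped the barrel at its 34 mm width. Now the reverse arc, in two parts.

```bash
python3 -m jog '[[-0.0256,0,-0.0317,0,0,0,1],[-0.0282,0,-0.0294,0,0,0,1],[-0.0307,0,-0.0269,0,0,0,1],[-0.0329,0,-0.0241,0,0,0,1],[-0.0348,0,-0.0212,0,0,0,1],[-0.0365,0,-0.0181,0,0,0,1],[-0.0379,0,-0.0149,0,0,0,1],[-0.0391,0,-0.0116,0,0,0,1],[-0.0399,0,-0.0081,0,0,0,1],[-0.0405,0,-0.0047,0,0,0,1],[-0.0407,0,-0.0012,0,0,0,1],[0,0,0,0,0,0,1]]'; python3 go.py n 0 -125 .203
```

```text
t: 40.73
ee_pos: [0.5551, -0.2785, 0.2043]
eef_rot: [2.153, 2.284, 0.002]
force: [-1.7, 2.3, 3.9]
finger_gap: 0.393
t 40.73 pos [ 0.5551 -0.2785  0.2043] yaw 93.39 F [-1.7  2.3  3.9] gap 0.393 j6 1.05
turn/360 [ 0.0004  0.0002 -0.0003] -> rows at .018: 0.02 ; then shift/.25 (in turned frame) [0.0065 0.0089 0.0054]
```

```bash
python3 -m jog '[[-0.0407,0,0.0024,0,0,0,1],[-0.0403,0,0.0059,0,0,0,1],[-0.0397,0,0.0093,0,0,0,1],[-0.0387,0,0.0127,0,0,0,1],[-0.0375,0,0.016,0,0,0,1],[-0.036,0,0.0192,0,0,0,1],[-0.0342,0,0.0222,0,0,0,1],[-0.0321,0,0.0251,0,0,0,1],[-0.0299,0,0.0278,0,0,0,1],[0,0,0,0,0,0,1]]'; python3 -m jog '[[-0.0273,0,0.0302,0,0,0,1],[0,0,0,0,0,0,1]]';python3 -m jog '[[-0.0246,0,0.0325,0,0,0,1],[0,0,0,0,0,0,1]]'; python3 go.py n 0 -222 .152
```

```text
t: 41.57
ee_pos: [0.5604, -0.3615, 0.1688]
eef_rot: [2.152, 2.282, -0.001]
force: [-0.1, -3.6, 4.9]
finger_gap: 0.391
t: 41.73
ee_pos: [0.5609, -0.3681, 0.1615]
eef_rot: [2.151, 2.282, -0.001]
force: [-1.0, -3.7, 4.9]
finger_gap: 0.394
t: 41.9
ee_pos: [0.5613, -0.3744, 0.1534]
eef_rot: [2.151, 2.282, -0.002]
force: [-1.1, -4.5, 5.4]
finger_gap: 0.394
t 41.9 pos [ 0.5613 -0.3744  0.1534] yaw 93.39 F [-1.1 -4.5  5.4] gap 0.394 j6 0.92
turn/360 [ 0.0005  0.0008 -0.0003] -> rows at .018: 0.02 ; then shift/.25 (in turned frame) [0.0028 0.0077 0.0056]
```

```bash
python3 -m jog '[[-0.003,0,0.005,0,0,0,1],[0,0,0,0,0,0,1],[0,0,0,0,0,0,0],[0,0,0,0,0,0,0],[0,0,0,0,0,0,0],[0,0,0,0,0,0,0],[0,0,0,0,0,0,0],[0,0,-0.06,0,0,0,0],[0,0,-0.1,0,0,0,0],[0,0,-0.12,0,0,0,0],[0,0,-0.1,0,0,0,0],[0,0,0,0,0,0,0]]'; python3 go.py .6071 -.1448 .2 93.5
python3 - <<'E'
from h import *
s=grab_frame('side');crop(s,(275,140),90,90,7,'op1s.png')
t=grab_frame('top');crop(t,(380,175),110,80,7,'op1t.png')
E
```

```text
t: 42.9
ee_pos: [0.5623, -0.3729, 0.2518]
eef_rot: [2.147, 2.282, 0.004]
force: [0.9, -0.4, 0.5]
finger_gap: 0.999
t 42.9 pos [ 0.5623 -0.3729  0.2518] yaw 93.49 F [ 0.9 -0.4  0.5] gap 0.999 j6 0.92
turn/360 [ 0.0012  0.0007 -0.    ] -> rows at .018: 0.0 ; then shift/.25 (in turned frame) [0.8998 0.2345 0.2073]
op1s.png x0,y0 230 95 scale 7
op1t.png x0,y0 325 135 scale 7
```

View pics/op1s.png

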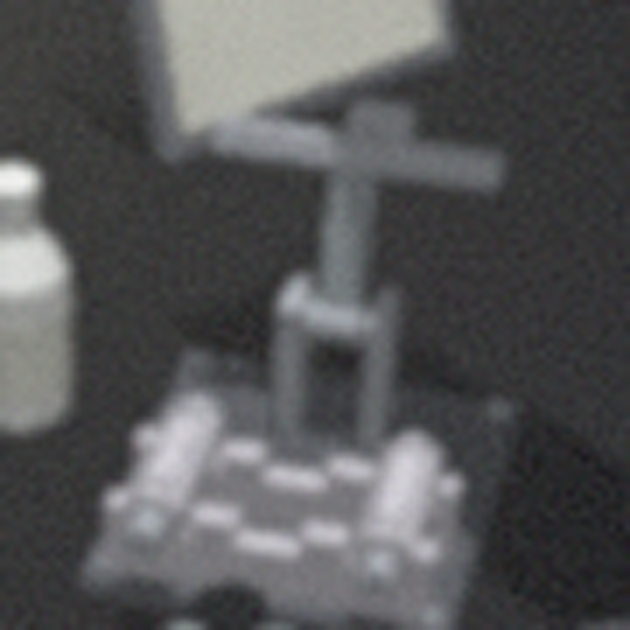

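View pics/op1t.png

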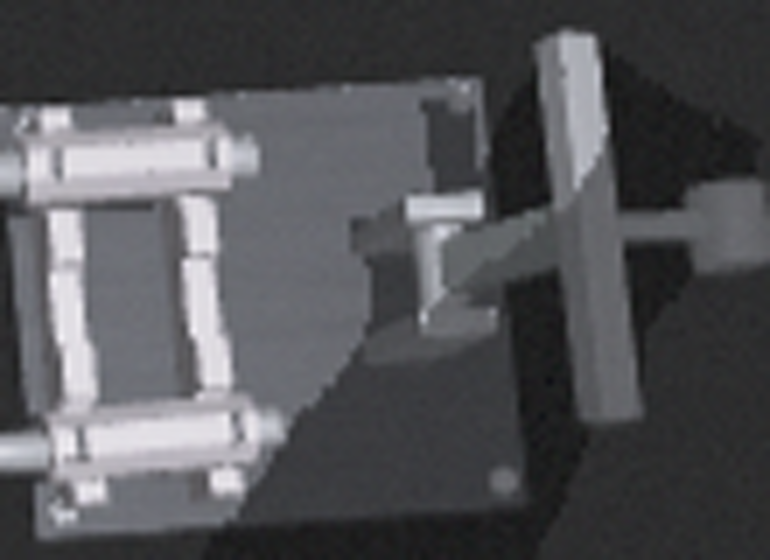

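The clamp is fully open, with the grip back at pixel (429,167). The gauges are still seated. Next I'll pick gauge A.

```bash
python3 -m jog '[[0.1,0.026,0,0.0012,0.0007,0,0],[0.12,0.03,0,0,0,0,0],[0.12,0.03,0,0,0,0,0],[0.12,0.03,0,0,0,0,0],[0.12,0.03,0,0,0,0,0],[0.12,0.03,0,0,0,0,0],[0.12,0.03,0,0,0,0,0],[0.08,0.028,0.05,0,0,0,0.3],[0,0,0.1,0,0,0,0.3],[0,0,0.1,0,0,0,0.3],[0,0,0.1,0,0,0,0.3],[0,0,0,0,0,0,0.3]]'; python3 -m jog '[[0,0,0.08,0,0,0,0.3],[0,0,0,0,0,0,0.3],[0,0,0,0,0,0,0.3]]'; python3 go.py .6071 -.1445 .067 93.5
```

```text
t: 44.0
ee_pos: [0.6018, -0.1424, 0.1532]
eef_rot: [-2.141, -2.277, 0.009]
force: [-0.6, 0.2, -0.9]
finger_gap: 0.701
t: 44.25
ee_pos: [0.6042, -0.1434, 0.1391]
eef_rot: [-2.147, -2.281, 0.004]
force: [-0.0, 0.1, 0.4]
finger_gap: 0.697
t 44.25 pos [ 0.6042 -0.1434  0.1391] yaw 93.47 F [-0.   0.1  0.4] gap 0.697 j6 1.28
turn/360 [-0.0013 -0.0008 -0.0001] -> rows at .018: 0.0 ; then shift/.25 (in turned frame) [-0.0049  0.0113  0.2884]
```

```bash
python3 -m jog '[[-0.0049,0.0113,0.08,-0.0008,-0.0005,0,0.3],[0,0,0.08,0,0,0,0.3],[0,0,0.06,0,0,0,0.3],[0,0,0.03,0,0,0,0.3],[0,0,0,0,0,0,0.3],[0,0,0,0,0,0,0.3]]'; python3 go.py .6071 -.1445 .067 93.5
```

```text
t: 44.75
ee_pos: [0.608, -0.1445, 0.0778]
eef_rot: [-2.152, -2.287, -0.001]
force: [0.7, -0.6, -0.7]
finger_gap: 0.704
t 44.75 pos [ 0.608  -0.1445  0.0778] yaw 93.48 F [ 0.7 -0.6 -0.7] gap 0.704 j6 1.28
turn/360 [-0.0001 -0.0002 -0.0001] -> rows at .018: 0.0 ; then shift/.25 (in turned frame) [ 0.0004 -0.0036  0.0433]
```

```bash
python3 -m jog '[[0,-0.0036,0.03,0,0,0,0.3],[0,0,0.013,0,0,0,0.3],[0,0,0,0,0,0,1],[0,0,0,0,0,0,1],[0,0,0,0,0,0,1],[0,0,0,0,0,0,1],[0,0,0,0,0,0,1]]' 50; python3 -m jog '[[0,0,-0.03,0,0,0,1],[0,0,-0.08,0,0,0,1],[0,0,-0.12,0,0,0,1],[0,0,-0.12,0,0,0,1],[0,0,-0.12,0,0,0,1],[0,0,-0.1,0,0,0,1],[0,0,0,0,0,0,1]]'; python3 go.py .55 .3475 .2 92
```

```text
t: 45.33
ee_pos: [0.6068, -0.1445, 0.0665]
eef_rot: [-2.152, -2.287, -0.001]
force: [-0.9, -0.1, 3.5]
finger_gap: 0.34
t: 45.92
ee_pos: [0.6088, -0.1451, 0.2145]
eef_rot: [2.149, 2.284, 0.007]
force: [0.1, -0.4, -1.6]
finger_gap: 0.341
t 45.92 pos [ 0.6088 -0.1451  0.2145] yaw 93.48 F [ 0.1 -0.4 -1.6] gap 0.341 j6 1.28
turn/360 [0.0011 0.0001 0.0041] -> rows at .018: 0.23 ; then shift/.25 (in turned frame) [ 1.9774 -0.1663  0.058 ]
```

```bash
python3 -m jog '[[0.1,-0.008,0,0.0011,0,0.0041,1],[0.14,-0.012,0,0,0,0,1],[0.14,-0.012,0,0,0,0,1],[0.14,-0.012,0,0,0,0,1],[0.14,-0.012,0,0,0,0,1],[0.14,-0.012,0,0,0,0,1],[0.14,-0.012,0,0,0,0,1],[0.14,-0.012,0,0,0,0,1],[0.14,-0.012,0,0,0,0,1],[0.14,-0.012,0,0,0,0,1],[0.14,-0.012,0,0,0,0,1],[0.14,-0.012,0,0,0,0,1]]'; python3 -m jog '[[0.14,-0.012,0,0,0,0,1],[0.14,-0.012,0,0,0,0,1],[0.06,0,0,0,0,0,1],[0,0,0.04,0,0,0,1],[0,0,0.1,0,0,0,1],[0,0,0.1,0,0,0,1],[0,0,0.08,0,0,0,1],[0,0,0.04,0,0,0,1],[0,0,0,0,0,0,1],[0,0,0,0,0,0,1]]'; python3 go.py .55 .3475 .07 92
```

```text
t: 46.92
ee_pos: [0.556, 0.2654, 0.2088]
eef_rot: [-2.177, -2.255, 0.009]
force: [-0.3, -0.2, -2.1]
finger_gap: 0.338
t: 47.75
ee_pos: [0.5472, 0.3479, 0.1194]
eef_rot: [-2.178, -2.255, 0.009]
force: [0.7, -0.3, -1.4]
finger_gap: 0.341
t 47.75 pos [0.5472 0.3479 0.1194] yaw 91.97 F [ 0.7 -0.3 -1.4] gap 0.341 j6 2.1
turn/360 [-0.0014 -0.0001 -0.0001] -> rows at .018: 0.0 ; then shift/.25 (in turned frame) [-0.0018  0.0112  0.1977]
```

```bash
python3 -m jog '[[-0.0018,0.0112,0.05,-0.0014,0,0,1],[0,0,0.08,0,0,0,1],[0,0,0.07,0,0,0,1],[0,0,0,0,0,0,1],[0,0,0,0,0,0,1]]'; python3 go.py .55 .3475 .0285 92
python3 - <<'E'
from h import *
s=grab_frame('side');crop(s,(235,270),120,90,6,'tr1s.png')
E
```

```text
t: 48.17
ee_pos: [0.5502, 0.3482, 0.0704]
eef_rot: [-2.182, -2.26, -0.002]
force: [0.0, -0.5, -1.3]
finger_gap: 0.345
t 48.17 pos [0.5502 0.3482 0.0704] yaw 91.99 F [ 0.  -0.5 -1.3] gap 0.345 j6 2.1
turn/360 [ 0.0001 -0.0002 -0.    ] -> rows at .018: 0.0 ; then shift/.25 (in turned frame) [-0.0029 -0.0007  0.1674]
tr1s.png x0,y0 175 225 scale 6
```

View pics/tr1s.png

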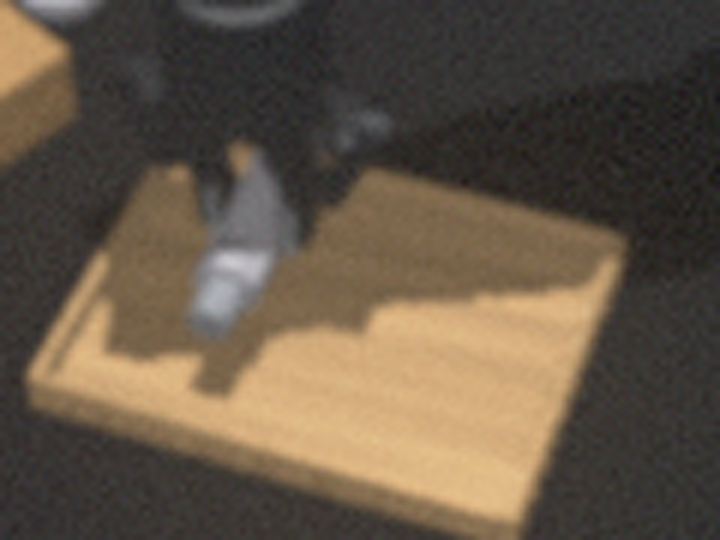

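```bash
python3 -m jog '[[-0.003,0,0.06,0,0,0,1],[0,0,0.06,0,0,0,1],[0,0,0.03,0,0,0,1],[0,0,0.01,0,0,0,1],[0,0,0,0,0,0,1],[0,0,0,0,0,0,1]]'; python3 go.py .55 .3475 .028 92
```

```text
t: 48.72
ee_pos: [0.5505, 0.348, 0.0306]
eef_rot: [-2.182, -2.26, -0.004]
force: [0.5, 0.1, -2.1]
finger_gap: 0.337
t 48.72 pos [0.5505 0.348  0.0306] yaw 92.01 F [ 0.5  0.1 -2.1] gap 0.337 j6 2.1
turn/360 [ 0.0003 -0.0003  0.    ] -> rows at .018: 0.0 ; then shift/.25 (in turned frame) [-0.0019 -0.0021  0.0102]
```

```bash
python3 -m jog '[[0,0,0.006,0.0003,0,0,1],[0,0,0.004,0,0,0,1],[0,0,0,0,0,0,1],[0,0,0,0,0,0,1]]'; python3 -m jog '[[0,0,0,0,0,0,0.35],[0,0,0,0,0,0,0.35],[0,0,0,0,0,0,0.35],[0,0,0,0,0,0,0.35],[0,0,-0.08,0,0,0,0.35],[0,0,-0.12,0,0,0,0.35],[0,0,-0.12,0,0,0,0],[0,0,-0.12,0,0,0,0],[0,0,-0.12,0,0,0,0],[0,0,-0.12,0,0,0,0],[0,0,0,0,0,0,0]]'; python3 go.py .4872 -.1503 .2 93.5
```

```text
t: 49.05
ee_pos: [0.5504, 0.3479, 0.0275]
eef_rot: [-2.181, -2.259, -0.002]
force: [0.7, 0.3, 1.0]
finger_gap: 0.338
t: 49.97
ee_pos: [0.5521, 0.3487, 0.2036]
eef_rot: [2.182, 2.26, 0.014]
force: [0.5, 0.8, 1.1]
finger_gap: 1.002
t 49.97 pos [0.5521 0.3487 0.2036] yaw 92.01 F [0.5 0.8 1.1] gap 1.002 j6 2.1
turn/360 [ 0.0011 -0.0009 -0.0042] -> rows at .018: 0.23 ; then shift/.25 (in turned frame) [-1.9764 -0.381   0.0143]
```

```bash
python3 -m jog '[[-0.1,-0.02,-0.04,0.0011,-0.0009,-0.0042,0],[-0.14,-0.027,0,0,0,0,0],[-0.14,-0.027,0,0,0,0,0],[-0.14,-0.027,0,0,0,0,0],[-0.14,-0.027,0,0,0,0,0],[-0.14,-0.027,0,0,0,0,0],[-0.14,-0.027,0,0,0,0,0],[-0.14,-0.027,0,0,0,0,0],[-0.14,-0.027,0,0,0,0,0],[-0.14,-0.027,0,0,0,0,0],[-0.14,-0.027,0,0,0,0,0],[-0.14,-0.027,0,0,0,0,0]]'; python3 -m jog '[[-0.14,-0.027,0,0,0,0,0.3],[-0.14,-0.027,0,0,0,0,0.3],[-0.06,-0.01,0,0,0,0,0.3],[0,0,0.04,0,0,0,0.3],[0,0,0.1,0,0,0,0.3],[0,0,0.1,0,0,0,0.3],[0,0,0,0,0,0,0.3],[0,0,0,0,0,0,0.3]]'; python3 go.py .4872 -.1503 .067 93.5
python3 - <<'E'
from h import *
s=grab_frame('side');crop(s,(275,165),90,80,8,'pb1s.png')
t=grab_frame('top');crop(t,(345,180),80,70,8,'pb1t.png');save('top','top7.png')
E
```

```text
t: 50.97
ee_pos: [0.495, -0.0682, 0.2093]
eef_rot: [-2.151, -2.287, 0.013]
force: [0.2, -0.6, 0.4]
finger_gap: 0.999
t: 51.63
ee_pos: [0.4834, -0.1517, 0.1488]
eef_rot: [-2.148, -2.285, 0.016]
force: [-0.3, 0.0, 1.8]
finger_gap: 0.7
t 51.63 pos [ 0.4834 -0.1517  0.1488] yaw 93.55 F [-0.3  0.   1.8] gap 0.7 j6 1.21
turn/360 [-0.0017  0.0005  0.0001] -> rows at .018: 0.01 ; then shift/.25 (in turned frame) [0.0047 0.0155 0.3272]
pb1s.png x0,y0 230 125 scale 8
pb1t.png x0,y0 305 145 scale 8
```

View pics/pb1s.png

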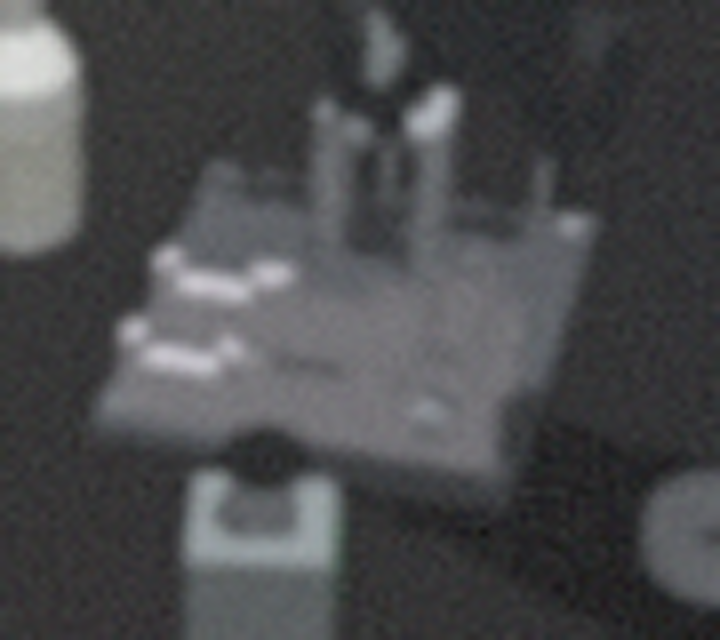

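View pics/top7.png

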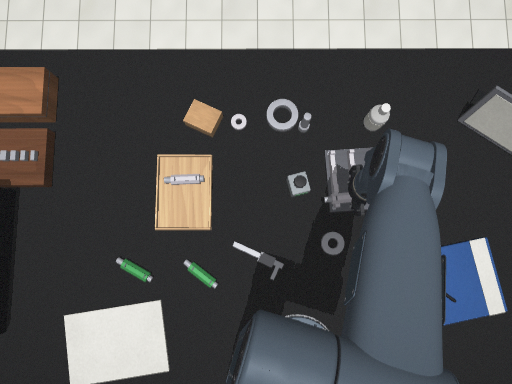

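Gauge A lies in the tray at (183,180), and gauge B is still in its cradle. Descending on B.

```bash
python3 -m jog '[[0.0047,0.0155,0.06,-0.0017,0.0005,0,0.3],[0,0,0.08,0,0,0,0.3],[0,0,0.08,0,0,0,0.3],[0,0,0.05,0,0,0,0.3],[0,0,0,0,0,0,0.3],[0,0,0,0,0,0,0.3]]'; python3 go.py .4872 -.1503 .067 93.5
```

```text
t: 52.28
ee_pos: [0.4886, -0.1512, 0.0829]
eef_rot: [2.15, 2.287, 0.002]
force: [-0.4, -0.6, 0.6]
finger_gap: 0.702
t 52.28 pos [ 0.4886 -0.1512  0.0829] yaw 93.54 F [-0.4 -0.6  0.6] gap 0.702 j6 1.21
turn/360 [0.0005 0.0002 0.0001] -> rows at .018: 0.01 ; then shift/.25 (in turned frame) [ 0.0041 -0.0055  0.0637]
```

```bash
python3 -m jog '[[0.004,-0.0055,0.03,0.0004,0,0,0.3],[0,0,0.025,0,0,0,0.3],[0,0,0.008,0,0,0,0.3],[0,0,0,0,0,0,1],[0,0,0,0,0,0,1],[0,0,0,0,0,0,1],[0,0,0,0,0,0,1],[0,0,0,0,0,0,1]]' 50; python3 -m jog '[[0,0,-0.03,0,0,0,1],[0,0,-0.08,0,0,0,1],[0,0,-0.12,0,0,0,1],[0,0,-0.12,0,0,0,1],[0,0,-0.12,0,0,0,1],[0,0,-0.1,0,0,0,1],[0,0,0,0,0,0,1]]'; python3 go.py .46 .3475 .2 92
```

```text
t: 52.95
ee_pos: [0.4869, -0.1505, 0.0668]
eef_rot: [2.151, 2.288, -0.001]
force: [-2.1, 0.5, 4.0]
finger_gap: 0.342
t: 53.53
ee_pos: [0.4888, -0.1509, 0.2141]
eef_rot: [2.147, 2.283, 0.004]
force: [1.2, -0.5, -2.4]
finger_gap: 0.341
t 53.53 pos [ 0.4888 -0.1509  0.2141] yaw 93.52 F [ 1.2 -0.5 -2.4] gap 0.341 j6 1.21
turn/360 [0.0011 0.0006 0.0042] -> rows at .018: 0.23 ; then shift/.25 (in turned frame) [ 1.9965 -0.0454  0.0563]
```

```bash
python3 -m jog '[[0.1,-0.003,0,0.0011,0.0006,0.0042,1],[0.14,-0.003,0,0,0,0,1],[0.14,-0.003,0,0,0,0,1],[0.14,-0.003,0,0,0,0,1],[0.14,-0.003,0,0,0,0,1],[0.14,-0.003,0,0,0,0,1],[0.14,-0.003,0,0,0,0,1],[0.14,-0.003,0,0,0,0,1],[0.14,-0.003,0,0,0,0,1],[0.14,-0.003,0,0,0,0,1],[0.14,-0.003,0,0,0,0,1],[0.14,-0.003,0,0,0,0,1]]'; python3 -m jog '[[0.14,-0.003,0,0,0,0,1],[0.14,-0.003,0,0,0,0,1],[0.07,0,0,0,0,0,1],[0,0,0.04,0,0,0,1],[0,0,0.1,0,0,0,1],[0,0,0.1,0,0,0,1],[0,0,0.08,0,0,0,1],[0,0,0.04,0,0,0,1],[0,0,0,0,0,0,1],[0,0,0,0,0,0,1]]'; python3 go.py .46 .3475 .07 92
```

```text
t: 54.53
ee_pos: [0.4619, 0.2606, 0.2094]
eef_rot: [-2.177, -2.255, 0.006]
force: [0.7, -0.2, -2.7]
finger_gap: 0.336
t: 55.37
ee_pos: [0.4574, 0.3461, 0.12]
eef_rot: [-2.178, -2.255, 0.007]
force: [0.7, 0.4, -1.6]
finger_gap: 0.342
t 55.37 pos [0.4574 0.3461 0.12  ] yaw 91.98 F [ 0.7  0.4 -1.6] gap 0.342 j6 2.18
turn/360 [-0.0012 -0.0003 -0.    ] -> rows at .018: 0.0 ; then shift/.25 (in turned frame) [0.0051 0.0105 0.2001]
```

```bash
python3 -m jog '[[0.0051,0.0105,0.05,-0.0012,0,0,1],[0,0,0.08,0,0,0,1],[0,0,0.08,0,0,0,1],[0,0,0.06,0,0,0,1],[0,0,0.05,0,0,0,1],[0,0,0.03,0,0,0,1],[0,0,0,0,0,0,1],[0,0,0,0,0,0,1]]'; python3 go.py .46 .3475 .0275 92
```

```text
t: 56.03
ee_pos: [0.4606, 0.3485, 0.0336]
eef_rot: [-2.182, -2.259, -0.005]
force: [0.1, -0.7, -2.5]
finger_gap: 0.34
t 56.03 pos [0.4606 0.3485 0.0336] yaw 92.0 F [ 0.1 -0.7 -2.5] gap 0.34 j6 2.18
turn/360 [ 0.0003 -0.0005 -0.    ] -> rows at .018: 0.0 ; then shift/.25 (in turned frame) [-0.004  -0.0027  0.0242]
```

```bash
python3 -m jog '[[0,0,0.012,0.0003,-0.0003,0,1],[0,0,0.01,0,0,0,1],[0,0,0.002,0,0,0,1],[0,0,0,0,0,0,1]]'; python3 -m jog '[[0,0,0,0,0,0,0.35],[0,0,0,0,0,0,0.35],[0,0,0,0,0,0,0.35],[0,0,0,0,0,0,0.35],[0,0,-0.08,0,0,0,0.35],[0,0,-0.12,0,0,0,0.35],[0,0,-0.12,0,0,0,0],[0,0,-0.12,0,0,0,0],[0,0,-0.12,0,0,0,0],[0,0,-0.12,0,0,0,0],[0,0,0,0,0,0,0]]'; python3 -m jog '[[-0.12,-0.05,0,0,0,0,0],[-0.12,-0.05,0,0,0,0,0],[-0.12,-0.05,0,0,0,0,0],[-0.12,-0.05,0,0,0,0,0],[-0.12,0,0,0,0,0,0],[-0.12,0,0,0,0,0,0],[-0.12,0,0,0,0,0,0],[-0.12,0,0,0,0,0,0],[0,0,0,0,0,0,0]]'
python3 - <<'E'
from h import *
save('side','side8.png');t=save('top','top8.png');gauges(t,.021)
crop(t,(184,190),80,90,6,'tray_t.png')
E
```

```text
t: 56.37
ee_pos: [0.4608, 0.3488, 0.0278]
eef_rot: [-2.182, -2.259, -0.003]
force: [-1.4, 0.1, 3.8]
finger_gap: 0.338
t: 57.28
ee_pos: [0.4622, 0.3496, 0.2026]
eef_rot: [-2.182, -2.26, -0.013]
force: [0.7, 0.9, -1.0]
finger_gap: 0.998
t: 58.03
ee_pos: [0.4182, 0.1028, 0.1965]
eef_rot: [-2.185, -2.256, 0.002]
force: [0.3, 0.8, 0.4]
finger_gap: 1.003
{'ctr_handle': array([0.5519, 0.349 ]), 'ctr_ends': array([0.5519, 0.3484]), 'yaw': np.float64(92.0904), 'long': np.int64(1), 'len': np.float64(0.1278), 'wid': np.float64(0.0341), 'handle': np.float64(0.092), 'plugs': array([0.014 , 0.0218]), 'pw': array([0.0218, 0.0201])}
{'ctr_handle': array([0.4621, 0.3474]), 'ctr_ends': array([0.4621, 0.3481]), 'yaw': np.float64(92.8798), 'long': np.int64(1), 'len': np.float64(0.1284), 'wid': np.float64(0.0327), 'handle': np.float64(0.094), 'plugs': array([0.012 , 0.0224]), 'pw': array([0.0167, 0.0166])}
tray_t.png x0,y0 144 145 scale 6
```

View pics/side8.png

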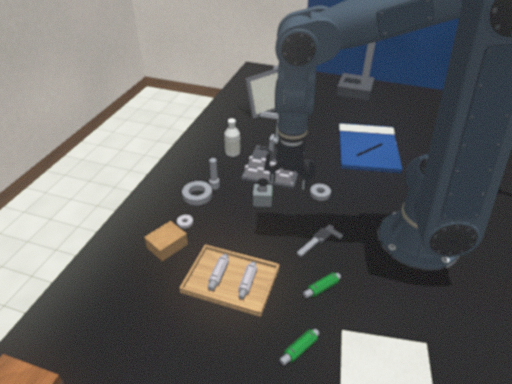

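View pics/top8.png

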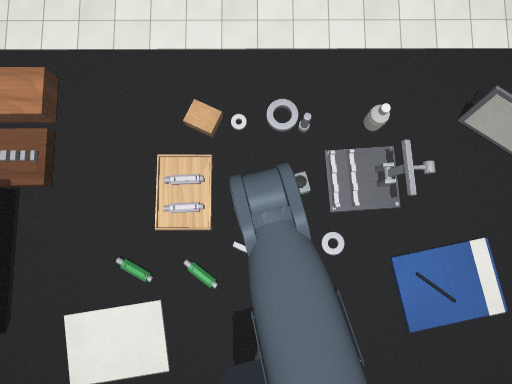

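View pics/tray_t.png

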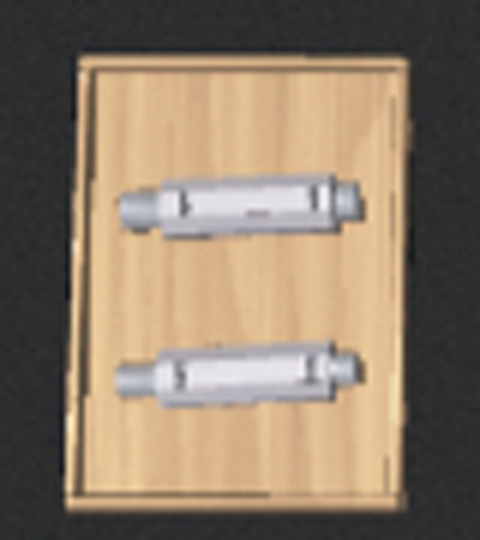

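Both gauges lie flat in the tray at (183,180) and (183,208). The clamp is open with its grip at (429,167), and the bystanders are at their original pixels. Handing in.

```bash
python3 -c "
from station import workorder,robot
print(workorder.job_done(), robot.read_state()['t'])"
```

```text
the job is handed in; nothing more can be done
the job is handed in; nothing more can be done
```

I carried out the job in the order asked and handed it in at about 58 s. Only two gauges were on the bench; I left the two green look-alikes alone.

- **Nest:** I seated the gauges in the two outer cradles. I centred the first by feeling both notch walls and the second from one wall plus the 60 mm spacing. A check then showed both lying 3–6 mm too far towards the hinge. I regripped and shifted them, and the next picture showed each within about 1 mm of centre lengthwise.
- **Clamp, closing:** I swung it over by its grip until the pads slid on the barrel at a steady 7 N or so. The side view showed the bar lying across both gauges.
- **Plunger:** I pressed it down until the tool stalled at its stop height, with the force rising to 25 N, then let go. The side view afterwards suggested it had sprung back up.
- **Clamp, opening:** I swung it fully back, and its grip returned to its starting pixel.
- **Tray:** The last pictures show both gauges lying flat inside the tray, 90 mm apart. The other objects that could be seen were at their original pixels; the arm partly hid the recorder and the caliper-like tool in the top view.

**Disagreement:** near the nest the camera and the robot differed by about 2.5 mm. I settled it sideways by touch and lengthwise from the pictures. No check failed at the end.

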